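# Proof-load a soldered shell on the dead-weight tester

## Robot

A 6-joint arm with a two-finger parallel gripper is mounted at the origin on the work surface. World frame = base frame: x ahead of the robot, y to its left, z up, the work surface at z = 0. Lengths are in m, angles in rad, forces in N, time in s.
With the tool pointing down it reaches from about 0.325 to 1 m from the base axis. Payload 5.1 kg.
Tool frame: the origin (TCP) lies midway between the tips of the shut fingers; the grasp point (between the pads) lies 19 mm behind it (r.grip_point_offset is the distance from the TCP to the grasp point, in m); z points along the fingers, y is the line along which they close (so a half turn about z gives the same grasp; the last joint's range is limited). The gripper opens to 85 mm and grips with 20 to 120 N. Pads are 22 mm wide; open, the fingers measure 114 mm over their backs; the gripper's body (76 mm by 85 mm) begins 54 mm behind the grasp point. The pads swing forward as they close: fully open they stand 13 mm farther back than shut.
Start: joints at [-1.379, 0.124, 1.65, -0, 1.367, -0.083], TCP at [0.176, -0.626, 0.231] pointing down, gripper open.
Joint ranges: [-2.61, 2.61], [-1.02, 2.33], [0.03, 2.71], [-1.35, 4.49], [0.32, 2.68], [-2.91, 2.91]. Speed limits (rad/s): [2.57, 2.57, 3.14, 3.14, 3.14, 3.14].

## Interface

Orientations are given as a unit quaternion [w, x, y, z].
In Python, from workcell import r, snapshot gives the robot as it stands.
- The arm moves only by the tool step_arm, never from a script. Its argument "rows" is one flat list of numbers, 7 for each row, row after row: the shift along the world's x, y, z in m, then the turn, a rotation vector about the world's x, y, z in rad, then the finger opening in m, from 0 to 0.0854. In form: [dx, dy, dz, wx, wy, wz, jaw, dx, dy, dz, wx, wy, wz, jaw, ...]. A call has 1 to 12 rows; each row is the pose to reach, as a shift and turn from the pose commanded when the call began; what a row does not reach only later rows make up. A row lasts 1/10 s, in which the tool goes at most 50 mm and 8.59 degrees, less where a joint would pass 70% of its speed; a pose out of reach is approached as far as the arm can. A call with a gripper value outside its range is refused whole. The fingers move at their own pace and stop on an object; "grip_force" is the grip in N (left out, the last holds). Time passes only in rows, so rows that repeat a pose let the fingers close. It gives the time, the measured TCP pose, the force, the opening and the grip force at its end, in the units of the state.
- r.get_obs(): the state, without advancing time (a new reading comes with each control period).
- snapshot(name): name is "scene" or "side" or "wrist"; returns a dict with "frame" (480x640x3 uint8, blue, green, red), "camera_matrix" (3x3 intrinsics, pixels), "rvec" (rotation vector, rad) and "tvec" (3), from world to camera coordinates, as OpenCV has them; the wrist camera has in their place "mount" (4x4, takes a point from camera to tool coordinates, whose origin is the TCP and whose axes are the flange's). Camera axes: x right, y down, z forward; pixel columns grow to the right and rows downward; lengths in m; the calibration is good to about 2 mm. A picture is of the moment at which its call begins: read the wrist's pose just before it. There is no depth.
- r.job_done(): hands the job in; it is judged then, once.
The state is a dict: "t": time; "qpos": joint angles; "joint_velocities": joint speeds; "joint_efforts": joint torques, N m; "tcp_pos": TCP position; "tcp_rot": TCP orientation; "contact_force": force on the tool from outside, world axes, zero at the start; "torque": the same for the moment, N m; "grip_width": opening from 0.0 (shut) to 1.0 (fully open); "grasp_force": force on a finger pad.
Only numpy, scipy, OpenCV 4.12 (cv2) and the standard library are available. Lean on these libraries where they do the work, as an engineer would, in place of code of your own. Each camera call takes 0.05 s, during which the arm holds its last target. There are 200 camera calls.

## Task

Proof-test the soldered brass shell: draw the tester's shuttle out, stand the shell from the honeycomb block dome-up in its nest and push the shuttle fully home; and, while the lever still holds the plunger up, pick every large slotted weight out of the cluttered tray and slide it sideways onto the plunger's stem, flat and centred, each slot turned at least 45 degrees away from all the others so that none can slip off. Only then swing the lever right over to let the load down on the shell. Leave the small weight and the other parts in the tray, and do not disturb the jar or hammer.

Things in the scene. Friction and masses are not known exactly. Their poses are not given: they have to be found in the camera images.
- plunger: upright plunger of the dead-weight tester; it slides through a grey bridge (46 mm in x, 130 mm in y, top 106 mm above the bench) on two columns over a grey base 185 x 130 x 14 mm, all fixed. Foot below, pan and stem on top. Origin on the plunger's axis, on the bench when raised; its axes are the tester's: z up, x away from the shuttle's knob, the lever on the -y side
- pan (a point): centre of the upper face of the plunger's round pan (40 mm across), 152 mm above the bench when raised: the lowest weight lies on it. From here the stem rises, 7 mm thick, 43 mm tall up to its brass head (16 mm across, 6 mm tall), which no slot passes over. z up
- lever (a joint): cam lever, rad: 10 mm rod with a black 22 mm ball, 75 mm from its turning axis, which lies along the tester's y, 12 mm from the plunger's axis in +x, 123 mm above the bench; it swings 85 mm to the -y side. Near 0 it leans 35 degrees to -x and the plunger is up; pushed over the top to +x, stop at 1.4 (45 degrees), it lets the plunger down 6 mm, foot on shell. Stiff (0.1 N m), stays put
- shuttle (a joint): sliding carrier of the tester, m: 0 = fully home under the plunger, grows to 0.085 as it is drawn out along the tester's -x, where its nest is clear of the bridge. Rubs with about 2 N, stays where it is left
- nest (a point): centre of the nest's floor on the shuttle (27 mm above the bench): a brass ring 41 mm inside, 51 mm outside, 5 mm high, in which the shell stands. Its x and y axes are the tester's
- shuttle_knob (a point): centre of the top of the shuttle's upright black knob, 12 mm across and 30 mm tall, 55 mm above the bench, 95 mm from the nest towards the tester's -x
- shell: the soldered shell: one brass fluted dome, 36 mm across and 20 mm tall, its lowest 12 mm straight-sided. Origin: centre of its underside, z up through the dome. It starts on the dark honeycomb soldering block (120 x 110 x 18 mm, fixed); the little 12 mm shells at the block's ends are part of the block
- tray: open wooden parts tray, 280 x 280 mm outside, walls 5 mm thick and 34 mm high, floor 5 mm thick, fixed. Four stray brass nuts, 15 mm across and 6 mm high, lie in it too and do not matter. Origin: centre of its underside
- weight1: large slotted weight, a steel disc 50 mm across and 7 mm thick, about 100 g, with a slot 10 mm wide from its rim to its centre (round-ended, 5 mm past the centre). Origin: centre of its underside, z up, the slot opens along its +x. Three to five of these lie flat in the tray; absent ones read None
- weight1_mouth (a point): middle of the slot's mouth in the rim of weight1, 25 mm from its centre at half thickness
- weight2: large slotted weight, a steel disc 50 mm across and 7 mm thick, about 100 g, with a slot 10 mm wide from its rim to its centre (round-ended, 5 mm past the centre). Origin: centre of its underside, z up, the slot opens along its +x. Three to five of these lie flat in the tray; absent ones read None
- weight2_mouth (a point): middle of the slot's mouth in the rim of weight2, 25 mm from its centre at half thickness
- weight3: large slotted weight, a steel disc 50 mm across and 7 mm thick, about 100 g, with a slot 10 mm wide from its rim to its centre (round-ended, 5 mm past the centre). Origin: centre of its underside, z up, the slot opens along its +x. Three to five of these lie flat in the tray; absent ones read None
- weight3_mouth (a point): middle of the slot's mouth in the rim of weight3, 25 mm from its centre at half thickness
- weight4: large slotted weight, a steel disc 50 mm across and 7 mm thick, about 100 g, with a slot 10 mm wide from its rim to its centre (round-ended, 5 mm past the centre). Origin: centre of its underside, z up, the slot opens along its +x. Three to five of these lie flat in the tray; absent ones read None
- weight4_mouth (a point): middle of the slot's mouth in the rim of weight4, 25 mm from its centre at half thickness
- weight5: large slotted weight, a steel disc 50 mm across and 7 mm thick, about 100 g, with a slot 10 mm wide from its rim to its centre (round-ended, 5 mm past the centre). Origin: centre of its underside, z up, the slot opens along its +x. Three to five of these lie flat in the tray; absent ones read None
- weight5_mouth (a point): middle of the slot's mouth in the rim of weight5, 25 mm from its centre at half thickness
- small_weight: small slotted weight, 36 mm across and 7 mm thick, in the tray; not wanted. Origin: centre of its underside
- blank: plain steel disc without a slot, 50 mm across and 7 mm thick, in the tray; not wanted. Origin: centre of its underside
- bush: steel bush (short tube) 40 mm across, 28 mm bore, 14 mm tall, in the tray; not wanted. Origin: centre of its underside
- punch: steel punch 58 mm long and 14 mm thick, lying in the tray along its x; not wanted. Origin: its underside
- jar: flux jar, amber glass, 44 mm across, 55 mm tall, beyond the block; a bystander
- hammer: small hammer, 220 mm long, lying beyond the tray; a bystander
Not all that is in view belongs to the job. What is shaped like the weight3 but blue is not meant. Of the things that look like the part that bears plunger, the larger one is meant.

How it is judged:
By the outcome, as a careful person would: the job done as asked, in the order asked, and still so for the second after the job is handed in, with the robot touching nothing.
Of weight1, weight2, weight3, weight4, weight5 only 3 to 5 are there at a start; the rules pass over those that are not, and their reading is None.
At some moment in a run one of shell, small_weight, blank, bush, punch may be knocked a few centimetres aside while the robot is not near it.
Once in a run the grip may slacken for a moment while it holds something.
It also fails if it takes over 210 s, if anything falls off the work surface, if the arm or the gripper's body presses on something with over 40 N, if the wrist force passes 120 N, or if a joint passes its speed limit or range.

## Working session

There is one attempt and no reset: what is moved stays moved. The work goes in short steps, Python scripts to look and compute and a tool call to move; the robot and the scene stay as the last step left them, time stands still between calls to the robot, and variables do not carry over. Pictures are saved under pics/ and viewed, at most 14 in all, crops included, and the job is handed in when it is done.

Besides the shell and the picture viewer there is one more tool, called after "Emit:" as name(argument=value, ...) on one line, values as JSON. step_arm: Moves the arm, as the interface text tells. Its arguments: {"type":"object","properties":{"rows":{"type":"array"},"grip_force":{"type":"number"}},"required":["rows"]}

```bash
ls; mkdir -p pics; cat > h.py <<'E'
import numpy as np, cv2
from workcell import r, snapshot
from scipy.spatial.transform import Rotation as R
def cam(s):
    """returns K, Rwc (cam->world), C"""
    K=np.array(s["camera_matrix"])
    if "rvec" in s and s["rvec"] is not None:
        Rm=cv2.Rodrigues(np.array(s["rvec"],float))[0]; t=np.array(s["tvec"],float).reshape(3)
        return K,Rm.T,-Rm.T@t
    T=s["T"]; return K,T[:3,:3],T[:3,3]
def shot(name):
    o=r.get_obs(); s=dict(snapshot(name))
    if "mount" in s:
        q=o["tcp_rot"]; T=np.eye(4); T[:3,:3]=R.from_quat([q[1],q[2],q[3],q[0]]).as_matrix(); T[:3,3]=o["tcp_pos"]
        s["T"]=T@np.array(s["mount"])
    return s
def ray(s,u,v):
    K,Rm,C=cam(s); d=Rm@np.linalg.solve(K,[u,v,1.]); return C,d/np.linalg.norm(d)
def onz(s,u,v,z):
    C,d=ray(s,u,v); return C+d*(z-C[2])/d[2]
def tri(s1,p1,s2,p2):
    C1,d1=ray(s1,*p1);C2,d2=ray(s2,*p2)
    a=np.linalg.lstsq(np.c_[d1,-d2],C2-C1,rcond=None)[0]
    A=C1+a[0]*d1;B=C2+a[1]*d2
    return (A+B)/2,np.linalg.norm(A-B)
def proj(s,P):
    K,Rm,C=cam(s); p=K@(Rm.T@(np.array(P)-C)); return p[:2]/p[2]
E
python3 - <<'E'
from h import *
import pickle
for n in("scene","side","wrist"):
    s=shot(n); cv2.imwrite(f"pics/{n}0.png",s["frame"]); pickle.dump(s,open(f"pics/{n}0.pkl","wb"))
    K,Rm,C=cam(s); print(n,K[0,0],C.round(3),Rm[:,2].round(2))
o=r.get_obs();print(o)
E
```

```text
pics
scene 590.347399868784 [ 1.658 -0.151  1.076] [-0.74  0.06 -0.67]
side 622.4282991085968 [0.211 0.884 0.755] [ 0.3  -0.79 -0.54]
wrist 342.99207625200717 [ 0.247 -0.606  0.373] [-0.28 -0.08 -0.96]
{'t': 0.15, 'qpos': array([-1.37859582e+00,  1.24363252e-01,  1.65136017e+00,  1.83377066e-05,
        1.36749525e+00, -8.26226820e-02]), 'joint_velocities': array([-0.00117239, -0.00244591, -0.00620956,  0.00068998, -0.0012226 ,
       -0.00197703]), 'joint_efforts': array([ 4.93836285e-05, -4.24227941e+01, -3.66013885e+01, -5.32448325e-05,
        4.66847734e-03, -1.23839908e-05]), 'tcp_pos': array([ 0.17626703, -0.62515321,  0.23033033]), 'tcp_rot': array([-8.12280689e-04,  9.90573800e-01,  1.36977682e-01, -3.55565498e-05]), 'contact_force': array([-1.05236812, -0.05440706,  0.47627095]), 'torque': array([-0.01294871, -0.08373605, -0.04737588]), 'grasp_force': 0.0, 'grip_width': 0.9998707099056122}
```

View pics/scene0.png

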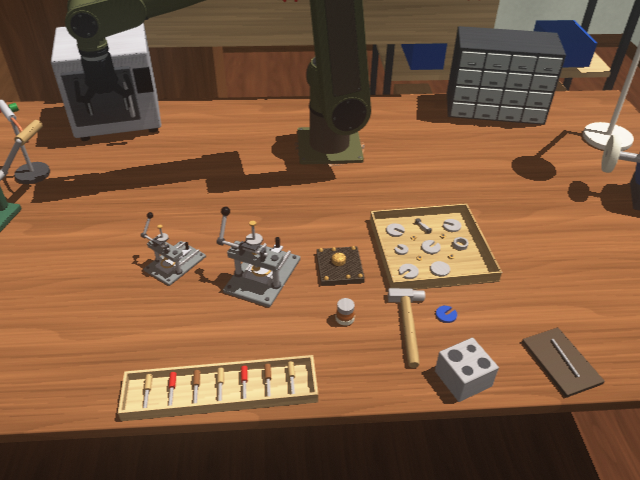

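View pics/side0.png

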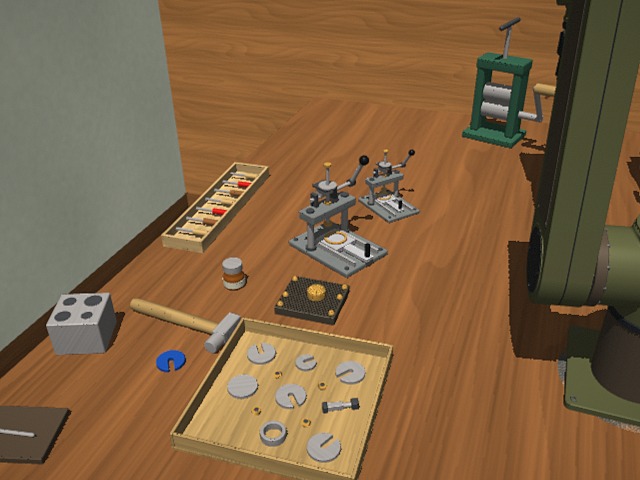

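The scene view shows the larger tester at (258,265), the smaller look-alike at (170,255), the block with the shell at (339,260), the tray at (435,247), a blue disc at (446,314), the jar at (345,312) and the hammer at (410,325). In the side view the larger tester is at (337,225) and the smaller at (390,190).

Next I take close crops to check the choices.

```bash
python3 - <<'E'
import cv2,numpy as np
a=cv2.imread("pics/scene0.png");b=cv2.imread("pics/side0.png")
f=lambda im,x,y,w,h,W,H:cv2.resize(im[y:y+h,x:x+w],(W,H),interpolation=cv2.INTER_CUBIC)
cv2.imwrite("pics/c1.png",np.hstack([f(a,205,200,100,105,400,420),f(b,285,150,100,125,400,420)]))
cv2.imwrite("pics/c2.png",np.vstack([f(a,365,200,140,90,700,300)[:, :],f(b,170,315,230,165,700,300)]))
E
```

```text
(no output)
```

View pics/c1.png

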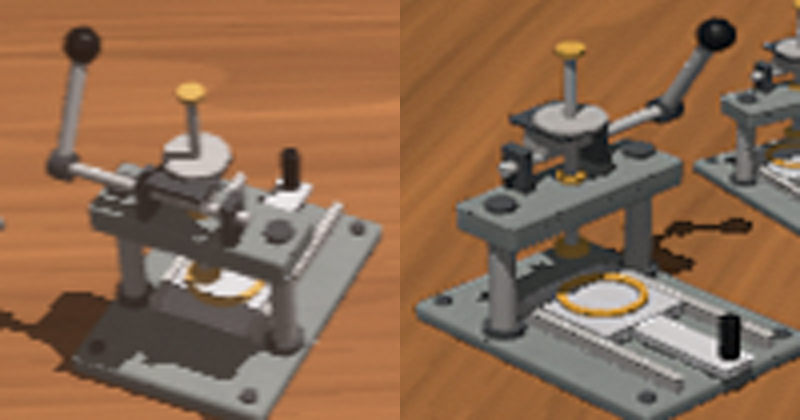

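View pics/c2.png

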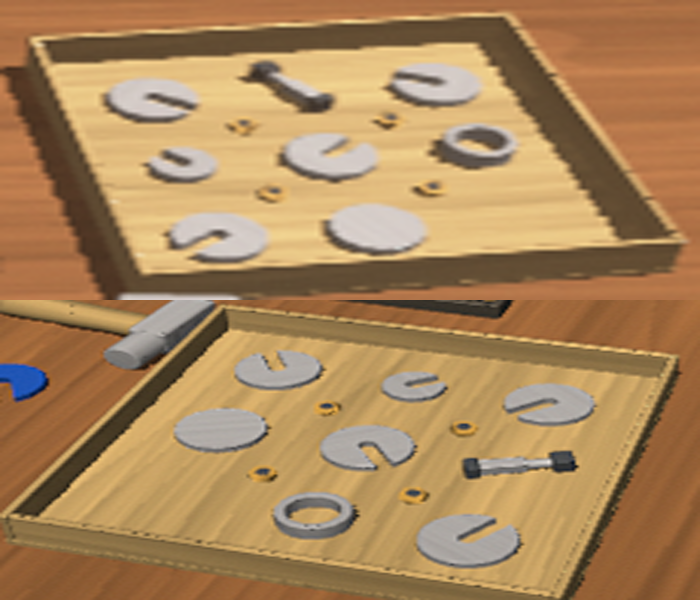

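Crop check: the larger tester's head is at scene (252,223), pan (254,239), knob (277,238) and ball (225,211). The tray holds four large slotted weights: scene (396,230), (452,226), (431,247) and (409,271).

Things that could be mistaken for what I want:
- **Weights:** small weight (401,249), blank (440,268), bush (460,243), blue disc (446,314).
- **Tester:** the smaller tester (170,255).

I choose the four grey 50 mm slotted discs and the larger tester.

```bash
python3 - <<'E'
from h import *
import pickle
a=pickle.load(open("pics/scene0.pkl","rb"));b=pickle.load(open("pics/side0.pkl","rb"))
for n,p,q in [("head",(252.5,223),(327.5,164.3)),("pan",(254.2,239.3),(327.5,185.1)),("knob",(277.5,238),(367.2,244.6)),("ball",(225.5,211.2),(364,160.1)),("nest",(261,270),(335.5,237.8)),("shell",(339,258),(316,292))]:
    P,e=tri(a,p,b,q); print(n,P.round(4),round(e,4))
for s,nm,roi in((a,"scene",(365,200,140,90)),(b,"side",(170,315,230,165))):
    x,y,w,h=roi; hsv=cv2.cvtColor(s["frame"][y:y+h,x:x+w],cv2.COLOR_BGR2HSV)
    m=((hsv[...,1]<45)&(hsv[...,2]>110)).astype(np.uint8)
    cs,_=cv2.findContours(m,cv2.RETR_EXTERNAL,cv2.CHAIN_APPROX_NONE)
    for c in cs:
        if cv2.contourArea(c)<60: continue
        hu=cv2.convexHull(c).reshape(-1,2)+[x,y]
        P=np.array([onz(s,u,v,.012)[:2] for u,v in hu],np.float32)
        (cx,cy),rad=cv2.minEnclosingCircle(P)
        print(nm,round(cx,4),round(cy,4),"rad",round(rad,4), cv2.contourArea(c)/cv2.contourArea(hu.astype(np.float32)))
E
```

```text
head [ 0.6175 -0.2305  0.1971] 0.0003
pan [ 0.6181 -0.23    0.1481] 0.0015
knob [ 0.5107 -0.1773  0.0529] 0.0003
ball [ 0.558  -0.2963  0.1865] 0.0008
nest [ 0.5971 -0.2213  0.0253] 0.0018
shell [ 0.5663 -0.0209  0.0261] 0.0007
scene 0.6062 0.1546 rad 0.0251 0.8148148148148148
scene 0.6011 0.2373 rad 0.0254 0.968
scene 0.5182 0.23 rad 0.0255 0.8119402985074626
scene 0.5082 0.3155 rad 0.0228 0.8826291079812206
scene 0.4441 0.1458 rad 0.0251 0.7668918918918919
scene 0.4332 0.3072 rad 0.0254 0.7898305084745763
side 0.4288 0.3119 rad 0.0261 0.7924657534246575
side 0.5103 0.3137 rad 0.0235 0.9448909299655568
side 0.4335 0.2283 rad 0.0198 0.7335423197492164
side 0.5136 0.235 rad 0.0264 0.7890484739676841
side 0.5967 0.2417 rad 0.0263 0.9352030947775629
side 0.4406 0.1513 rad 0.0266 0.7892057026476579
side 0.5192 0.1549 rad 0.0194 0.702355460385439
side 0.6009 0.1597 rad 0.0266 0.7891077636152954
side 0.6859 0.1329 rad 0.0542 0.8595664467483506
```

Emit:
step_arm(rows=[0.335,0.448,0.05,0,0,0.84,0.04,0.335,0.448,0.05,0,0,0.84,0.04,0.335,0.448,0.05,0,0,0.84,0.04,0.335,0.448,0.05,0,0,0.84,0.04,0.335,0.448,0.05,0,0,0.84,0.04,0.335,0.448,0.05,0,0,0.84,0.04,0.335,0.448,0.05,0,0,0.84,0.04,0.335,0.448,0.05,0,0,0.84,0.04,0.335,0.448,0.05,0,0,0.84,0.04,0.335,0.448,0.05,0,0,0.84,0.04,0.335,0.448,0.05,0,0,0.84,0.04,0.335,0.448,0.05,0,0,0.84,0.04], grip_force=40)

```text
t: 1.35
tcp_pos: [0.5133, -0.174, 0.2817]
tcp_rot: [-0.0, 0.847, 0.531, 0.001]
contact_force: [-0.7, -1.1, -0.9]
grip_width: 0.472
grasp_force: 0.0
```

```bash
python3 - <<'E'
from h import *
import pickle
s=shot("wrist"); cv2.imwrite("pics/w1.png",s["frame"]); pickle.dump(s,open("pics/w1.pkl","wb"))
for P in [(.6175,-.2305,.199),(.618,-.23,.152),(.5107,-.1773,.055),(.558,-.2963,.1865),(.597,-.2213,.027)]: print(proj(s,P).round(0))
print(r.get_obs()["tcp_pos"])
E
```

```text
[491. 256.]
[465. 237.]
[320. 212.]
[438. 351.]
[403. 209.]
[ 0.51311166 -0.17447642  0.28148887]
```

View pics/w1.png

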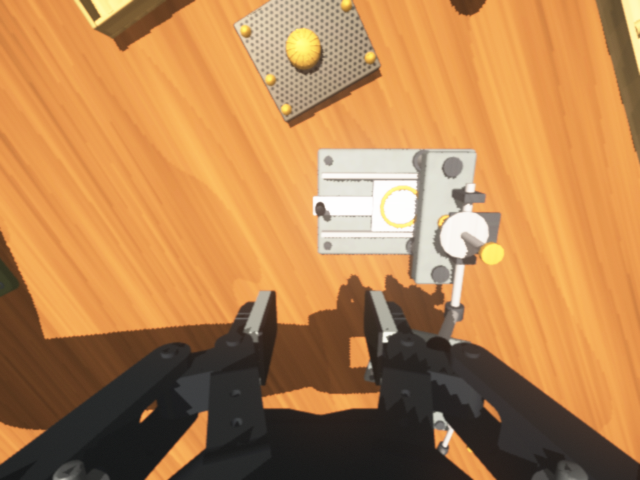

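The wrist view shows the knob top at (320,209), the nest ring at about (401,207), the pan at (464,235), the head at (492,254) and the shell dome at (303,48). The tester is aligned with the image.

```bash
python3 - <<'E'
from h import *
import pickle
s=pickle.load(open("pics/w1.pkl","rb"));a=pickle.load(open("pics/scene0.pkl","rb"));b=pickle.load(open("pics/side0.pkl","rb"))
print("knob",onz(s,320,209,.055),"pan",onz(s,464,235,.152),"head",onz(s,492,254,.201))
e1=onz(s,319,150,.014);e2=onz(s,475,150,.014);print(e1,e2,"base edge?",np.degrees(np.arctan2(*(e2-e1)[1::-1])))
f1=onz(s,323,177,.02);f2=onz(s,410,177,.02);print("rail ang",np.degrees(np.arctan2(*(f2-f1)[1::-1])))
for n,w,p,q in [("knob",(320,209),(277.5,238),(367.2,244.6)),("shell",(303,48),(339,258),(316,292)),("pan",(464,235),(254.2,239.3),(327.5,185.1)),("head",(492,254),(252.5,223),(327.5,164.3))]:
    print(n,tri(s,w,a,p)[0].round(4),tri(s,w,b,q)[0].round(4))
E
```

```text
knob [ 0.51187403 -0.17436522  0.055     ] pan [ 0.61792288 -0.22825945  0.152     ] head [ 0.61766718 -0.22798821  0.201     ]
[ 0.53735178 -0.11885789  0.014     ] [ 0.69965067 -0.19734292  0.014     ] base edge? -25.807633061152867
rail ang -25.799899674567488
knob [ 0.5115 -0.1761  0.0534] [ 0.511  -0.1749  0.0541]
shell [ 0.5671 -0.0205  0.0276] [ 0.5667 -0.0197  0.0266]
pan [ 0.619  -0.2298  0.1481] [ 0.6181 -0.2297  0.149 ]
head [ 0.6187 -0.23    0.1978] [ 0.618  -0.23    0.1975]
```

Emit:
step_arm(rows=[-0.0015,-0.0005,-0.05,0,0,0,0.04,-0.0015,-0.0005,-0.1,0,0,0,0.04,-0.0015,-0.0005,-0.15,0,0,0,0.04,-0.0015,-0.0005,-0.19,0,0,0,0.04,-0.0015,-0.0005,-0.22,0,0,0,0.04,-0.0015,-0.0005,-0.24,0,0,0,0.04,-0.0015,-0.0005,-0.248,0,0,0,0.04,-0.0015,-0.0005,-0.248,0,0,0,0.04,-0.0015,-0.0005,-0.248,0,0,0,0.0,-0.0015,-0.0005,-0.248,0,0,0,0.0,-0.0015,-0.0005,-0.248,0,0,0,0.0,-0.0015,-0.0005,-0.248,0,0,0,0.0], grip_force=40)

```text
t: 2.6
tcp_pos: [0.511, -0.1789, 0.0352]
tcp_rot: [0.001, 0.849, 0.529, 0.001]
contact_force: [-1.7, -1.6, 5.4]
grip_width: 0.122
grasp_force: 39.4
```

Emit:
step_arm(rows=[0,0,0,0,0,0,0,-0.009,0.0044,0,0,0,0,0,-0.018,0.0087,0,0,0,0,0,-0.027,0.013,0,0,0,0,0,-0.036,0.0174,0,0,0,0,0,-0.045,0.0217,0,0,0,0,0,-0.051,0.0246,0,0,0,0,0,-0.055,0.0265,0,0,0,0,0,-0.0565,0.0273,0,0,0,0,0,-0.0565,0.0273,0,0,0,0,0])

```text
t: 3.6
tcp_pos: [0.4561, -0.1521, 0.0352]
tcp_rot: [0.004, 0.849, 0.529, 0.003]
contact_force: [6.7, -4.8, 0.4]
grip_width: 0.118
grasp_force: 39.7
```

Emit:
step_arm(rows=[0,0,0,0,0,0,0.04,0,0,0,0,0,0,0.04,0,0,0,0,0,0,0.04,0,0,0.05,0,0,0,0.04,0,0,0.1,0,0,0,0.04,0.03,0.02,0.15,0,0,0,0.06,0.06,0.04,0.19,0,0,0,0.06,0.085,0.05,0.22,0,0,0,0.06,0.085,0.05,0.22,0,0,0,0.06,0.085,0.05,0.22,0,0,0,0.06])

```text
t: 4.6
tcp_pos: [0.5391, -0.1004, 0.2542]
tcp_rot: [0.001, 0.848, 0.53, 0.0]
contact_force: [0.1, -0.3, -0.3]
grip_width: 0.701
grasp_force: 0.0
```

```bash
cat >> h.py <<'E'
import pickle
def save(n,k):
    s=shot(n); cv2.imwrite(f"pics/{k}.png",s["frame"]); pickle.dump(s,open(f"pics/{k}.pkl","wb")); return s
def load(k): return pickle.load(open(f"pics/{k}.pkl","rb"))
E
python3 - <<'E'
from h import *
s=save("wrist","w2")
f=s["frame"]; hsv=cv2.cvtColor(f,cv2.COLOR_BGR2HSV)
m=cv2.inRange(hsv,(15,150,120),(35,255,255))
cs,_=cv2.findContours(m,cv2.RETR_EXTERNAL,cv2.CHAIN_APPROX_NONE)
for c in cs:
    if cv2.contourArea(c)>150: print(cv2.minEnclosingCircle(c),cv2.contourArea(c))
print(r.get_obs()["tcp_pos"])
E
```

```text
((106.5, 306.0), 52.94582748413086) 519.0
((38.5, 324.0), 73.83267974853516) 2093.5
((313.89324951171875, 213.28651428222656), 19.91744041442871) 164.5
((326.7449035644531, 202.74490356445312), 17.331422805786133) 269.0
((65.0, 224.5), 61.00214767456055) 228.0
((310.7734680175781, 126.23480987548828), 18.51816749572754) 973.5
((281.0, 180.5), 84.16214752197266) 635.5
((220.98764038085938, 225.02523803710938), 134.6312713623047) 5204.5
((612.5, 125.5), 45.962039947509766) 349.5
((263.7977600097656, 166.6185302734375), 110.7083511352539) 4597.0
((233.5, 79.5), 21.50591278076172) 311.0
((553.5, 224.5), 180.08480834960938) 11464.0
((250.0, 69.0), 24.020923614501953) 697.5
((429.5, 107.5), 115.59638214111328) 1641.0
((392.5, 105.5), 114.8935317993164) 829.0
[ 0.53768797 -0.10051466  0.25219242]
```

View pics/w2.png

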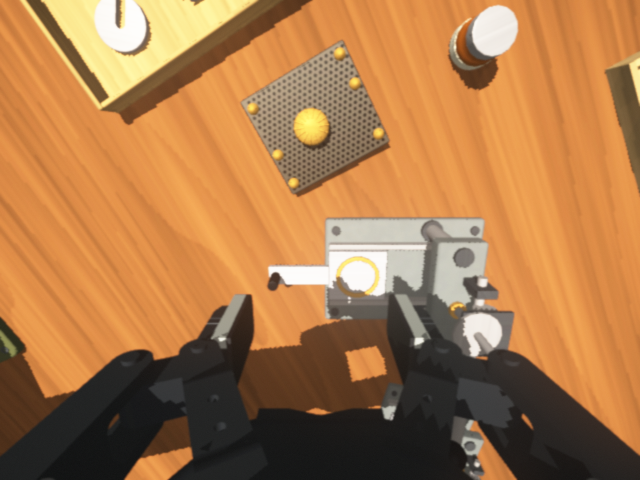

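The wrist view shows the nest ring fully clear of the bridge at (358,276), and the shell on the block at (311,126).

```bash
python3 - <<'E'
from h import *
s=load("w2");a=load("scene0");b=load("side0");w=load("w1")
print("nest",onz(s,358,276,.031)); 
for z in(.024,.03):print("shell",onz(s,311,126,z))
print(tri(s,(311,126),a,(339,258)),tri(s,(311,126),w,(303,48)))
print("knob",onz(s,274,278,.055), r.get_obs()["tcp_pos"])
E
```

```text
nest [ 0.5430036  -0.18984728  0.031     ]
shell [ 0.56717269 -0.01956791  0.024     ]
shell [ 0.56722873 -0.01980808  0.03      ]
(array([ 0.5671414 , -0.02046928,  0.02731364]), np.float64(0.0015413060342698535)) (array([ 0.56716019, -0.01967061,  0.02692525]), np.float64(8.465123006736383e-05))
knob [ 0.46257131 -0.14214147  0.055     ] [ 0.53768797 -0.10051466  0.25219242]
```

Emit:
step_arm(rows=[0.029,0.081,-0.05,0,0,0,0.06,0.029,0.081,-0.1,0,0,0,0.06,0.029,0.081,-0.15,0,0,0,0.06,0.029,0.081,-0.19,0,0,0,0.06,0.029,0.081,-0.21,0,0,0,0.06,0.029,0.081,-0.229,0,0,0,0.06,0.029,0.081,-0.229,0,0,0,0.06,0.029,0.081,-0.229,0,0,0,0.06,0.029,0.081,-0.229,0,0,0,0.02,0.029,0.081,-0.229,0,0,0,0.02,0.029,0.081,-0.229,0,0,0,0.02,0.029,0.081,-0.229,0,0,0,0.02], grip_force=30)

```text
t: 5.85
tcp_pos: [0.5688, -0.0202, 0.0266]
tcp_rot: [0.001, 0.849, 0.529, 0.001]
contact_force: [-2.0, -1.3, 6.5]
grip_width: 0.39
grasp_force: 29.7
```

Emit:
step_arm(rows=[0,0,0.0,0,0,0,0.02,0,0,0.01,0,0,0,0.02,0,0,0.03,0,0,0,0.02,0,0,0.06,0,0,0,0.02,0,0,0.06,0,0,0,0.02])

```text
t: 6.35
tcp_pos: [0.5708, -0.0201, 0.0897]
tcp_rot: [0.003, 0.849, 0.529, 0.004]
contact_force: [-0.1, 0.4, 0.3]
grip_width: 0.386
grasp_force: 29.9
```

Emit:
step_arm(rows=[-0.006,-0.0425,0,0,0,0,0.02,-0.012,-0.085,0,0,0,0,0.02,-0.018,-0.1275,0,0,0,0,0.02,-0.0235,-0.16,0,0,0,0,0.02,-0.0241,-0.17,0,0,0,0,0.02,-0.0241,-0.17,0,0,0,0,0.02,-0.0241,-0.17,-0.01,0,0,0,0.02,-0.0241,-0.17,-0.03,0,0,0,0.02,-0.0241,-0.17,-0.04,0,0,0,0.02,-0.0241,-0.17,-0.04,0,0,0,0.02,-0.0241,-0.17,-0.04,0,0,0,0.02,-0.0241,-0.17,-0.04,0,0,0,0.02])

```text
t: 7.55
tcp_pos: [0.544, -0.1894, 0.0448]
tcp_rot: [0.0, 0.848, 0.529, 0.0]
contact_force: [0.1, 0.2, -0.5]
grip_width: 0.388
grasp_force: 30.9
```

```bash
python3 - <<'E'
from h import *
s=save("wrist","w3");a=save("scene","s3");b=save("side","d3")
f=lambda im,x,y,w,h,W,H:cv2.resize(im[y:y+h,x:x+w],(W,H),interpolation=cv2.INTER_CUBIC)
cv2.imwrite("pics/c3.png",np.hstack([f(s["frame"],220,220,200,150,400,400),f(b["frame"],285,190,110,110,400,400)]))
print(r.get_obs()["tcp_pos"])
E
```

```text
[ 0.54385804 -0.18986337  0.0450421 ]
```

View pics/c3.png

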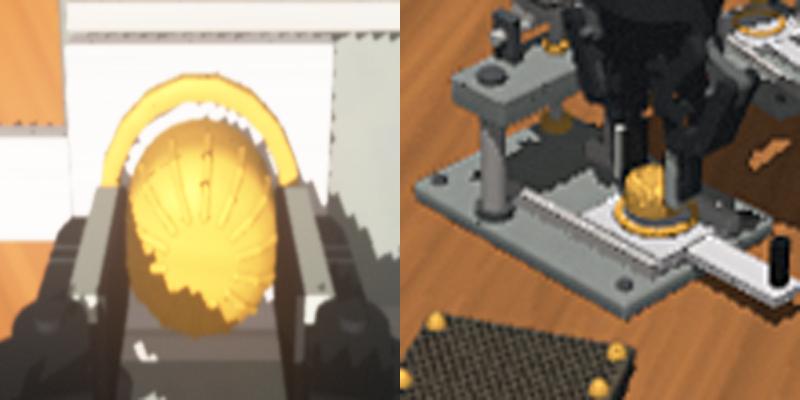

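The shell is held over the ring. In the crop the ring spans 105–300 and the shell 128–275, so it is centred. I lower it now.

Emit:
step_arm(rows=[0,0,-0.004,0,0,0,0.02,0,0,-0.008,0,0,0,0.02,0,0,-0.01,0,0,0,0.02,0,0,-0.011,0,0,0,0.02,0,0,-0.011,0,0,0,0.02])

```text
t: 8.2
tcp_pos: [0.545, -0.1907, 0.0356]
tcp_rot: [0.002, 0.849, 0.529, 0.001]
contact_force: [-0.7, 0.5, 9.1]
grip_width: 0.389
grasp_force: 32.2
```

Emit:
step_arm(rows=[0,0,-0.009,0,0,0,0.045,0,0,-0.009,0,0,0,0.055,0,0,-0.009,0,0,0,0.055,0,0,0.02,0,0,0,0.055,0,0,0.06,0,0,0,0.055,0,0,0.11,0,0,0,0.055,-0.02,0.01,0.16,0,0,0,0.055,-0.04,0.02,0.19,0,0,0,0.055,-0.04,0.02,0.19,0,0,0,0.055,-0.04,0.02,0.19,0,0,0,0.055,-0.04,0.02,0.19,0,0,0,0.055])

```text
t: 9.3
tcp_pos: [0.5027, -0.1696, 0.2216]
tcp_rot: [-0.001, 0.849, 0.529, -0.001]
contact_force: [0.3, 0.2, -0.2]
grip_width: 0.645
grasp_force: 0.0
```

```bash
python3 - <<'E'
from h import *
s=save("wrist","w4");b=save("side","d4")
f=lambda im,x,y,w,h,W,H:cv2.resize(im[y:y+h,x:x+w],(W,H),interpolation=cv2.INTER_CUBIC)
cv2.imwrite("pics/c4.png",np.hstack([f(s["frame"],300,150,200,200,400,400),f(b["frame"],285,190,110,110,400,400)]))
print(r.get_obs()["tcp_pos"])
E
```

```text
[ 0.50259873 -0.16960956  0.22099929]
```

View pics/c4.png

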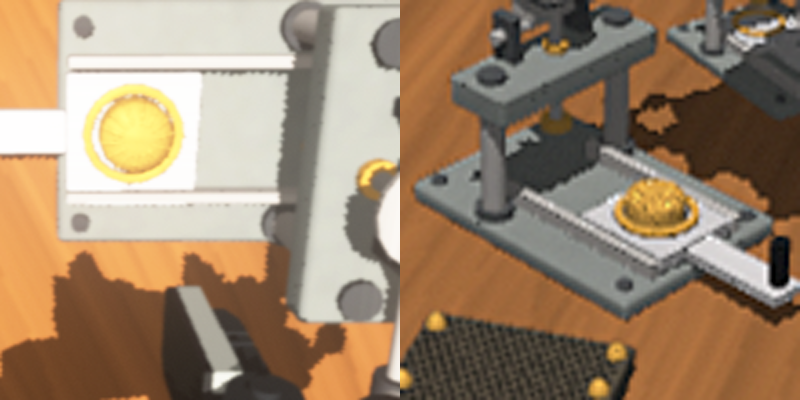

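The shell stands dome-up inside the ring. Next I grip the knob and push the shuttle home.

Emit:
step_arm(rows=[-0.047,0.018,-0.03,0,0,0,0.04,-0.047,0.018,-0.08,0,0,0,0.04,-0.047,0.018,-0.13,0,0,0,0.04,-0.047,0.018,-0.16,0,0,0,0.04,-0.047,0.018,-0.18,0,0,0,0.04,-0.047,0.018,-0.19,0,0,0,0.04,-0.047,0.018,-0.19,0,0,0,0.04,-0.047,0.018,-0.19,0,0,0,0.0,-0.047,0.018,-0.19,0,0,0,0.0,-0.047,0.018,-0.19,0,0,0,0.0,-0.047,0.018,-0.19,0,0,0,0.0,-0.047,0.018,-0.19,0,0,0,0.0], grip_force=40)

```text
t: 10.6
tcp_pos: [0.4574, -0.1524, 0.0348]
tcp_rot: [0.001, 0.849, 0.529, 0.001]
contact_force: [-0.8, -0.7, 5.2]
grip_width: 0.118
grasp_force: 39.5
```

Emit:
step_arm(rows=[0.009,-0.0044,0,0,0,0,0,0.018,-0.0087,0,0,0,0,0,0.027,-0.0131,0,0,0,0,0,0.036,-0.0174,0,0,0,0,0,0.045,-0.0218,0,0,0,0,0,0.054,-0.0261,0,0,0,0,0,0.063,-0.0305,0,0,0,0,0,0.07,-0.0338,0,0,0,0,0,0.075,-0.0363,0,0,0,0,0,0.078,-0.0377,0,0,0,0,0,0.079,-0.0382,0,0,0,0,0,0.079,-0.0382,0,0,0,0,0])

```text
t: 11.8
tcp_pos: [0.5328, -0.189, 0.0346]
tcp_rot: [-0.003, 0.848, 0.529, -0.003]
contact_force: [-13.5, 4.1, 17.4]
grip_width: 0.119
grasp_force: 40.9
```

Emit:
step_arm(rows=[0,0,0,0,0,0,0.04,0,0,0,0,0,0,0.04,0,0,0,0,0,0,0.04,0,0,0.05,0,0,0,0.04,0,0,0.1,0,0,0,0.04,0,0,0.15,0,0,0,0.04,0,0,0.2,0,0,0,0.04,0,0,0.25,0,0,0,0.04,0,0,0.267,0,0,0,0.04,0,0,0.267,0,0,0,0.04,0,0,0.267,0,0,0,0.04,0,0,0.267,0,0,0,0.04])

```text
t: 13.0
tcp_pos: [0.5342, -0.1895, 0.2968]
tcp_rot: [-0.002, 0.849, 0.529, -0.001]
contact_force: [0.8, -0.5, -0.8]
grip_width: 0.471
grasp_force: 0.0
```

```bash
python3 - <<'E'
from h import *
s=save("wrist","w5");a=save("scene","s5");b=save("side","d5")
f=lambda im,x,y,w,h,W,H:cv2.resize(im[y:y+h,x:x+w],(W,H),interpolation=cv2.INTER_CUBIC)
im=np.hstack([f(s["frame"],290,130,190,190,380,380)*1,f(b["frame"],285,150,105,105,380,380)])
im=np.vstack([im,np.zeros((220,760,3),np.uint8)]); im[380:,:290]=f(a["frame"],205,200,100,76,290,220)
cv2.imwrite("pics/c5.png",im)
print(r.get_obs()["tcp_pos"],r.get_obs()["joint_velocities"].round(3))
E
```

```text
[ 0.53450902 -0.18967896  0.29772068] [ 0.    -0.006 -0.013 -0.001  0.002 -0.   ]
```

View pics/c5.png

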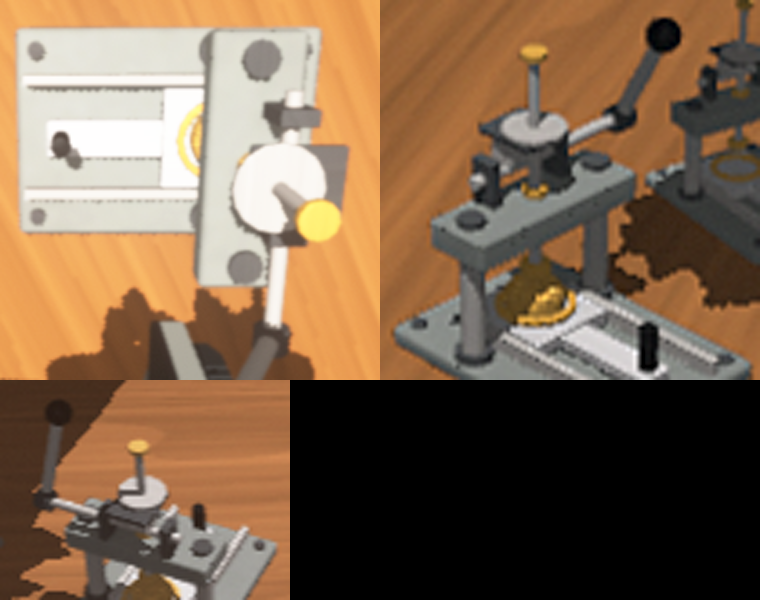

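```bash
python3 - <<'E'
from h import *
s=load("w5");a=load("s5");b=load("d5")
hsv=cv2.cvtColor(s["frame"],cv2.COLOR_BGR2HSV)[225:260,430:470]
m=cv2.inRange(hsv,(20,120,150),(35,255,255)); M=cv2.moments(m,True); hd=(430+M["m10"]/M["m00"],225+M["m01"]/M["m00"]); print("head px",hd,M["m00"])
def hc(s,x,y,w,h):
    hs=cv2.cvtColor(s["frame"],cv2.COLOR_BGR2HSV)[y:y+h,x:x+w]
    m=cv2.inRange(hs,(15,110,110),(35,255,255));m[:, :]=m
    n,l,st,c=cv2.connectedComponentsWithStats(m); i=1+np.argmax(st[1:,4]); return c[i]+[x,y],st[i,4]
pa,na=hc(a,244,217,18,11); pb,nb=hc(b,319,158,17,12); print(pa,na,pb,nb)
print(tri(s,hd,a,pa)[0],tri(s,hd,b,pb)[0],tri(a,pa,b,pb)[0],onz(s,*hd,.201))
# pan (white disc)
print("pan",onz(s,429.5,224,.152),"knob",onz(s,320,201,.055))
g=cv2.cvtColor(s["frame"],cv2.COLOR_BGR2GRAY)
K,Rm,C=cam(s);print(C)
E
```

```text
head px (449.2063037249284, 239.945558739255) 349.0
[252.44827586 222.68965517] 29 [327.17948718 164.30769231] 39
[ 0.61847371 -0.22975081  0.19834893] [ 0.61827681 -0.22951013  0.19754788] [ 0.61771995 -0.23021933  0.19762174] [ 0.61800692 -0.22787131  0.201     ]
pan [ 0.61821107 -0.22821705  0.152     ] knob [ 0.53405671 -0.18404915  0.055     ]
[ 0.56675531 -0.12411556  0.43975393]
```

Emit:
step_arm(rows=[-0.05,0.357,0.1,0,0,0,0.075,-0.05,0.357,0.1,0,0,0,0.075,-0.05,0.357,0.1,0,0,0,0.075,-0.05,0.357,0.1,0,0,0,0.075,-0.05,0.357,0.1,0,0,0,0.075,-0.05,0.357,0.1,0,0,0,0.075,-0.05,0.357,0.1,0,0,0,0.075,-0.05,0.357,0.1,0,0,0,0.075,-0.05,0.357,0.1,0,0,0,0.075,-0.05,0.357,0.1,0,0,0,0.075,-0.05,0.357,0.1,0,0,0,0.075,-0.05,0.357,0.1,0,0,0,0.075])

```text
t: 14.35
tcp_pos: [0.4854, 0.1658, 0.3994]
tcp_rot: [-0.0, 0.849, 0.528, -0.001]
contact_force: [0.5, 0.3, 0.7]
grip_width: 0.874
grasp_force: 0.0
```

Emit:
step_arm(rows=[0,0,0,0,0,0,0.075,0,0,0,0,0,0,0.075,0,0,0,0,0,0,0.075])

```text
t: 14.65
tcp_pos: [0.4853, 0.1666, 0.4003]
tcp_rot: [-0.0, 0.849, 0.529, -0.0]
contact_force: [-0.3, -0.1, -0.4]
grip_width: 0.876
grasp_force: 0.0
```

```bash
cat > tray.py <<'E'
from h import *
def discs(s,z=.012,roi=None,smax=45,vmin=110):
    hsv=cv2.cvtColor(s["frame"],cv2.COLOR_BGR2HSV)
    m=((hsv[...,1]<smax)&(hsv[...,2]>vmin)).astype(np.uint8)
    cs,_=cv2.findContours(m,cv2.RETR_EXTERNAL,cv2.CHAIN_APPROX_NONE)
    out=[]
    for c in cs:
        if cv2.contourArea(c)<200: continue
        P=np.array([onz(s,u,v,z)[:2] for u,v in c.reshape(-1,2)])
        (cx,cy),rad=cv2.minEnclosingCircle(P.astype(np.float32)); C=np.array([cx,cy])
        if not .015<rad<.035: continue
        # rim points fit; slot = angular gap of rim
        d=np.linalg.norm(P-C,axis=1); rim=P[d>.88*rad]
        A=np.c_[2*rim,np.ones(len(rim))]; q=np.linalg.lstsq(A,(rim**2).sum(1),rcond=None)[0]; C=q[:2]; R0=np.sqrt(q[2]+C@C)
        V=P-C; ins=V[np.hypot(*V.T)<.8*R0]
        ang=np.degrees(np.arctan2(*ins.sum(0)[::-1])) if len(ins)>5 else None
        out.append((C,R0,ang,cv2.contourArea(c)/cv2.contourArea(cv2.convexHull(c)),c.reshape(-1,2).mean(0)))
    return out
E
python3 - <<'E'
from tray import *
s=save("wrist","w6"); print(r.get_obs()["tcp_pos"],r.get_obs()["tcp_rot"])
for C,R0,a,so,px in discs(s): print(C.round(4),round(R0,4),a,round(so,2),px.round())
E
```

```text
[0.48532673 0.16669841 0.40032836] [-1.17110350e-05  8.48783184e-01  5.28741057e-01  2.03878253e-05]
[ 0.7657 -0.0382] 0.0227 None 0.98 [536. 226.]
[0.4411 0.1496] 0.0235 53.72898622379267 0.79 [301. 209.]
[0.5206 0.1531] 0.0166 -127.14707781985598 0.72 [346. 185.]
[0.6025 0.1582] 0.0237 -51.482074559979175 0.81 [394. 158.]
[0.515  0.2338] 0.0239 134.9122583464331 0.82 [318. 137.]
[0.4296 0.3112] 0.0243 -114.42510789712381 0.83 [243. 116.]
[0.5981 0.2408] 0.024 None 0.98 [369. 106.]
[0.5093 0.3167] 0.0189 None 0.98 [290.  85.]
```

View pics/w6.png

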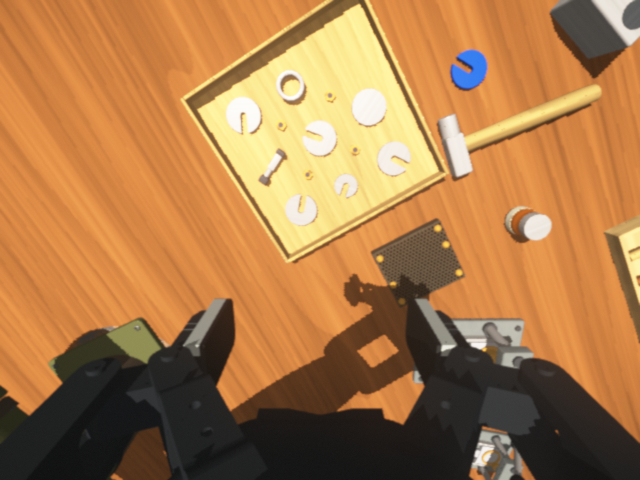

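The wrist view of the tray shows large slotted weights at pixels A (301,209), D (394,158), B (318,137) and C (243,116). Not wanted are the small weight (346,185), blank (369,106), bush (290,85) and the blue disc (469,69). I pick A first.

Emit:
step_arm(rows=[-0.044,-0.017,-0.05,0,0,-0.17,0.06,-0.044,-0.017,-0.1,0,0,-0.17,0.06,-0.044,-0.017,-0.15,0,0,-0.17,0.06,-0.044,-0.017,-0.2,0,0,-0.17,0.06,-0.044,-0.017,-0.25,0,0,-0.17,0.06,-0.044,-0.017,-0.3,0,0,-0.17,0.06,-0.044,-0.017,-0.34,0,0,-0.17,0.06,-0.044,-0.017,-0.37,0,0,-0.17,0.06,-0.044,-0.017,-0.37,0,0,-0.17,0.06,-0.044,-0.017,-0.385,0,0,-0.17,0.06,-0.044,-0.017,-0.393,0,0,-0.17,0.06,-0.044,-0.017,-0.3965,0,0,-0.17,0.06], grip_force=40)

```text
t: 15.9
tcp_pos: [0.4422, 0.1502, 0.0049]
tcp_rot: [0.0, 0.89, 0.455, 0.001]
contact_force: [-0.3, 0.5, -0.1]
grip_width: 0.701
grasp_force: 0.0
```

Emit:
step_arm(rows=[0,0,0,0,0,0,0.06,0,0,0,0,0,0,0.04,0,0,0,0,0,0,0.04,0,0,0,0,0,0,0.04,0,0,0,0,0,0,0.04,0,0,0.005,0,0,0,0.04,0,0,0.02,0,0,0,0.04,0,0,0.05,0,0,0,0.04,0,0,0.1,0,0,0,0.04,0,0,0.15,0,0,0,0.04,0,0,0.15,0,0,0,0.04,0,0,0.15,0,0,0,0.04])

```text
t: 17.1
tcp_pos: [0.442, 0.1502, 0.1555]
tcp_rot: [0.0, 0.89, 0.455, 0.002]
contact_force: [-1.1, -1.0, -1.8]
grip_width: 0.551
grasp_force: 41.5
```

```bash
cat > hand.py <<'E'
from h import *
def hand(k,ztop=-.0075,vis=True):
    s=save("wrist",k); s["T"]=np.array(s["mount"]); f=s["frame"]
    # rectify tool plane z=ztop: 5 px/mm, x_tool up, image right = -y_tool
    G=[(-.035,.035),(-.035,-.035),(.035,-.035),(.035,.035)]
    src=np.float32([proj(s,(x,y,ztop)) for x,y in G])
    dst=np.float32([((.035-y)*5000,(.035-x)*5000) for x,y in G])
    return cv2.warpPerspective(f,cv2.getPerspectiveTransform(src,dst),(350,350),flags=cv2.INTER_CUBIC)
E
python3 - <<'E'
from hand import *
w=hand("h1"); cv2.imwrite("pics/h1r.png",w)
f=load("h1")["frame"]; cv2.imwrite("pics/h1c.png",np.hstack([w,cv2.resize(f[230:430,220:420],(350,350))]))
E
```

```text
(no output)
```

View pics/h1c.png

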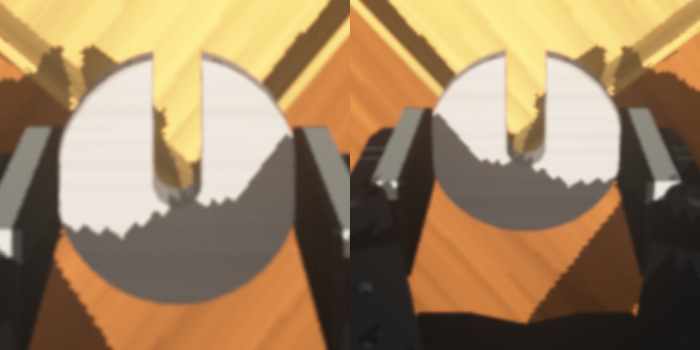

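The crop of the held weight shows the slot straight along tool x and centred, with its edges at columns 153 and 202. I carry it to the hover point.

Emit:
step_arm(rows=[0,0,0.05,0,0,-0.12,0.04,0.01,-0.03,0.08,0,0,-0.26,0.04,0.0255,-0.075,0.1,0,0,-0.4,0.04,0.042,-0.12,0.1,0,0,-0.54,0.04,0.0575,-0.165,0.1,0,0,-0.68,0.04,0.0735,-0.21,0.1,0,0,-0.82,0.04,0.0895,-0.255,0.1,0,0,-0.96,0.04,0.105,-0.3,0.1,0,0,-1.1,0.04,0.1195,-0.34,0.1,0,0,-1.222,0.04,0.1297,-0.3659,0.1,0,0,-1.222,0.04,0.1297,-0.3659,0.1,0,0,-1.222,0.04,0.1297,-0.3659,0.1,0,0,-1.222,0.04])

```text
t: 18.35
tcp_pos: [0.5698, -0.2157, 0.2505]
tcp_rot: [-0.001, 0.99, -0.139, -0.003]
contact_force: [0.6, 0.5, -0.7]
grip_width: 0.551
grasp_force: 42.0
```

Emit:
step_arm(rows=[0,0,0,0,0,0,0.04,0,0,0,0,0,0,0.04])

```text
t: 18.55
tcp_pos: [0.5705, -0.2146, 0.2531]
tcp_rot: [-0.0, 0.991, -0.137, -0.001]
contact_force: [-0.1, -0.5, -0.3]
grip_width: 0.551
grasp_force: 42.0
```

```bash
cat >> hand.py <<'E'
def meas(k,flip=False):
    w=hand(k); hsv=cv2.cvtColor(w,cv2.COLOR_BGR2HSV)
    grey=(hsv[...,1]<65)&(hsv[...,2]>55)
    ro=range(75,150) if not flip else range(210,280)
    pts=[]
    for y in ro:
        row=grey[y]; c=176
        if row[165:190].all(): continue
        bg=[x for x in range(135,220) if not row[x]]
        # contiguous run nearest to centre
        lab=np.split(np.array(bg),np.where(np.diff(bg)>1)[0]+1); run=max(lab,key=len)
        pts.append((y,run[0],run[-1]))
    p=np.array(pts); out={}
    if len(p)>20:
        mid=(p[:,1]+p[:,2]+1)/2; 
        kk=np.polyfit(p[:,0],mid,1); out["width_mm"]=np.median(p[:,2]-p[:,1]+1)/5
        out["slot_mid_y"]=.035-np.polyval(kk,178)/5000
        # direction of slot in tool axes: dx=-drow, dy=-dcol
        dr=1 if flip else -1; v=np.array([-dr,-kk[0]*dr]); out["slot_deg_tool"]=np.degrees(np.arctan2(v[1],v[0]))
    # centre along x: rim rows in columns well clear of slot
    P=[]
    for x in list(range(100,145,5))+list(range(210,256,5)):
        g=np.where(grey[20:345,x])[0]+20
        if len(g): 
            lab=np.split(g,np.where(np.diff(g)>6)[0]+1); run=max(lab,key=len); P+= [(x,run[0]),(x,run[-1])]
    P=np.array(P,float); A=np.c_[2*P,np.ones(len(P))]; q=np.linalg.lstsq(A,(P**2).sum(1),rcond=None)[0]; R0=np.sqrt(q[2]+q[0]**2+q[1]**2)
    out["centre_xy"]=(.035-q[1]/5000,.035-q[0]/5000); out["R_mm"]=R0/5
    o=r.get_obs(); out["tcp"]=o["tcp_pos"]; out["yaw"]=np.degrees(2*np.arctan2(o["tcp_rot"][2],o["tcp_rot"][1])); out["grip"]=(o["grip_width"],o["grasp_force"])
    cv2.imwrite(f"pics/{k}r.png",w); return out
E
python3 -c "
from hand import *
print(meas('h2'))"
```

```text
{'width_mm': np.float64(10.4), 'slot_mid_y': np.float64(0.0012641403508771992), 'slot_deg_tool': np.float64(0.2713990310093541), 'centre_xy': (np.float64(0.0029298460164975323), np.float64(0.004736611746590562)), 'R_mm': np.float64(28.069539580931934), 'tcp': array([ 0.57069528, -0.21472357,  0.25354731]), 'yaw': np.float64(-15.80245082222275), 'grip': (0.5509540858764264, 42.010751366615295)}
```

Emit:
step_arm(rows=[0,0,-0.04,0,0,0,0.04,0,0,-0.08,0,0,0,0.04,0,0,-0.0955,0,0,0,0.04,0,0,-0.0965,0,0,0,0.04,0,0,-0.0965,0,0,0,0.04,0,0,-0.0965,0,0,0,0.04])

```text
t: 19.2
tcp_pos: [0.5725, -0.2165, 0.1603]
tcp_rot: [0.001, 0.99, -0.138, 0.002]
contact_force: [0.6, -0.7, -0.1]
grip_width: 0.552
grasp_force: 42.0
```

```bash
python3 - <<'E'
from h import *
b=save("side","d7");a=save("scene","s7");o=r.get_obs();print(o["tcp_pos"],o["contact_force"])
f=lambda im,x,y,w,h,W,H:cv2.resize(im[y:y+h,x:x+w],(W,H),interpolation=cv2.INTER_CUBIC)
cv2.imwrite("pics/c7.png",np.hstack([f(a["frame"],205,190,90,80,400,400),f(b["frame"],300,150,90,80,400,400)]))
E
```

```text
[ 0.57226527 -0.21650409  0.15998322] [-3.75175192e-01  3.18675047e-04 -4.89513708e-01]
```

View pics/c7.png

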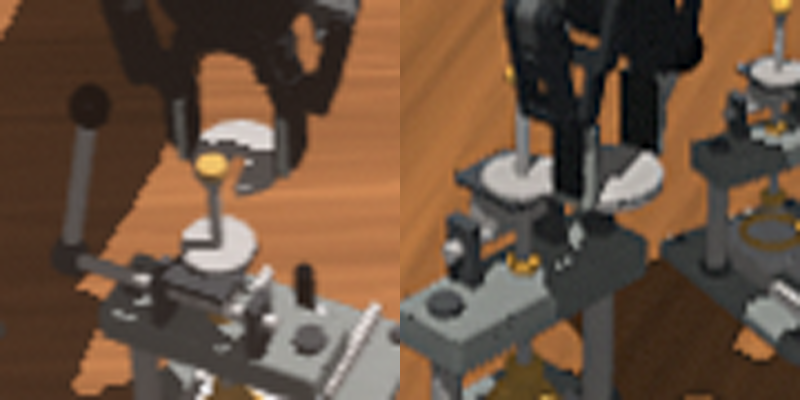

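The weight is held level just above the pan's height, with its slot facing the stem. I slide it in.

Emit:
step_arm(rows=[0.008,-0.0023,0,0,0,0,0.04,0.016,-0.0045,0,0,0,0,0.04,0.024,-0.0068,0,0,0,0,0.04,0.031,-0.0088,0,0,0,0,0.04,0.037,-0.0105,0,0,0,0,0.04,0.042,-0.0119,0,0,0,0,0.04,0.046,-0.013,0,0,0,0,0.04,0.0481,-0.0136,0,0,0,0,0.04,0.0481,-0.0136,0,0,0,0,0.04,0.0481,-0.0136,0,0,0,0,0.04,0.0481,-0.0136,0,0,0,0,0.04,0.0481,-0.0136,0,0,0,0,0.04])

```text
t: 20.5
tcp_pos: [0.6192, -0.2294, 0.1575]
tcp_rot: [-0.0, 0.99, -0.138, 0.0]
contact_force: [1.3, 2.2, -1.7]
grip_width: 0.551
grasp_force: 41.9
```

Emit:
step_arm(rows=[0,0,-0.002,0,0,0,0.04,0,0,-0.003,0,0,0,0.04,0,0,-0.004,0,0,0,0.04,0,0,-0.004,0,0,0,0.04,0,0,-0.004,0,0,0,0.04])

```text
t: 21.0
tcp_pos: [0.6191, -0.2294, 0.1534]
tcp_rot: [-0.0, 0.99, -0.138, 0.0]
contact_force: [0.4, 2.8, 0.2]
grip_width: 0.55
grasp_force: 42.2
```

Emit:
step_arm(rows=[0,0.0007,-0.001,0,0,0,0.04,0,0.0007,-0.0015,0,0,0,0.04,0,0.0007,-0.002,0,0,0,0.04,0,0.0007,-0.0025,0,0,0,0.04,0,0.0007,-0.0025,0,0,0,0.04])

```text
t: 21.5
tcp_pos: [0.619, -0.2292, 0.1521]
tcp_rot: [0.0, 0.99, -0.138, 0.0]
contact_force: [-2.5, 1.0, 5.8]
grip_width: 0.553
grasp_force: 42.8
```

Emit:
step_arm(rows=[0,0,0.001,0,0,0,0.06,0,0,0.001,0,0,0,0.06,0,0,0.001,0,0,0,0.06,0,0,0.01,0,0,0,0.06,0,0,0.05,0,0,0,0.06,0,0,0.1,0,0,0,0.06,0,0,0.15,0,0,0,0.06,0,0,0.15,0,0,0,0.06])

```text
t: 22.3
tcp_pos: [0.6223, -0.2303, 0.3126]
tcp_rot: [0.003, 0.99, -0.138, 0.008]
contact_force: [0.3, -0.5, 0.7]
grip_width: 0.703
grasp_force: 0.0
```

Emit:
step_arm(rows=[0,0.03,0,0,0,0.14,0.06,0,0.06,0,0,0,0.28,0.06,0,0.09,0,0,0,0.42,0.06,0,0.12,0,0,0,0.56,0.06,0,0.15,0,0,0,0.7,0.06,0,0.18,0,0,0,0.84,0.06,0,0.21,0,0,0,0.98,0.06,-0.005,0.24,0,0,0,1.12,0.06,-0.01,0.28,0,0,0,1.26,0.06,-0.016,0.32,0,0,0,1.4,0.06,-0.0162,0.36,0,0,0,1.54,0.06,-0.0162,0.3872,0,0,0,1.68,0.06])

```text
t: 23.5
tcp_pos: [0.6024, 0.1607, 0.3014]
tcp_rot: [0.0, 0.762, 0.648, 0.0]
contact_force: [-0.2, -1.2, -0.1]
grip_width: 0.701
grasp_force: 0.0
```

Emit:
step_arm(rows=[0,0,-0.02,0,0,0.14,0.06,0,0,-0.05,0,0,0.28,0.06,0,0,-0.08,0,0,0.42,0.06,0,0,-0.11,0,0,0.56,0.06,0,0,-0.14,0,0,0.7,0.06,0,0,-0.17,0,0,0.839,0.06,0,0,-0.2,0,0,0.839,0.06,0,0,-0.2,0,0,0.839,0.06,0,0,-0.2,0,0,0.839,0.06,0,0,-0.2,0,0,0.839,0.06])

```text
t: 24.5
tcp_pos: [0.6044, 0.1587, 0.1034]
tcp_rot: [0.002, 0.435, 0.9, 0.001]
contact_force: [0.3, -0.5, 0.9]
grip_width: 0.705
grasp_force: 0.0
```

```bash
python3 - <<'E'
from tray import *
o=r.get_obs();print(o["tcp_pos"],np.degrees(2*np.arctan2(o["tcp_rot"][2],o["tcp_rot"][1])),o["qpos"][5])
s=save("wrist","w8")
for C,R0,a,so,px in discs(s): print(C.round(4),round(R0,4),a,round(so,2),px.round())
a=save("scene","s8");b=save("side","d8")
for n,s in(("scene",a),("side",b)):
  for C,R0,an,so,px in discs(s): print(n,C.round(4),round(R0,4),round(so,2),px.round())
E
```

```text
[0.60442836 0.15865925 0.10342741] 128.4382091451131 -0.5000132200548437
[0.6958 0.1115] 0.0268 95.82732637313225 0.95 [371. 359.]
[0.5906 0.0696] 0.0235 -166.89021154818295 0.78 [228. 320.]
[0.694  0.1584] 0.0211 75.72843691242352 0.68 [418. 313.]
[0.6028 0.1575] 0.0241 -52.81049192658528 0.83 [319. 247.]
[0.5213 0.1525] 0.0172 -133.26137969546093 0.75 [220. 180.]
[0.5985 0.2399] 0.0242 None 0.99 [392. 148.]
[0.5155 0.2328] 0.0243 134.176382388212 0.83 [284.  68.]
side [0.4293 0.312 ] 0.0248 0.83 [324. 446.]
side [0.5092 0.3135] 0.0227 0.96 [272. 433.]
side [0.514 0.235] 0.025 0.81 [290. 396.]
side [0.5965 0.2419] 0.0251 0.95 [242. 387.]
side [0.6025 0.1598] 0.0258 0.82 [261. 353.]
```

Emit:
step_arm(rows=[0.0003,-0.0005,-0.04,0,0,-0.02,0.06,0.0003,-0.0005,-0.07,0,0,-0.02,0.06,0.0003,-0.0005,-0.085,0,0,-0.02,0.06,0.0003,-0.0005,-0.094,0,0,-0.02,0.06,0.0003,-0.0005,-0.097,0,0,-0.02,0.06,0.0003,-0.0005,-0.097,0,0,-0.02,0.06,0.0003,-0.0005,-0.097,0,0,-0.02,0.06,0.0003,-0.0005,-0.097,0,0,-0.02,0.04,0.0003,-0.0005,-0.097,0,0,-0.02,0.04,0.0003,-0.0005,-0.097,0,0,-0.02,0.04,0.0003,-0.0005,-0.097,0,0,-0.02,0.04])

```text
t: 25.75
tcp_pos: [0.6046, 0.1582, 0.0057]
tcp_rot: [0.001, 0.444, 0.896, 0.001]
contact_force: [-0.7, 0.2, 6.4]
grip_width: 0.554
grasp_force: 41.6
```

Emit:
step_arm(rows=[0,0,0,0,0,0,0.04,0,0,0.005,0,0,0,0.04,0,0,0.02,0,0,0,0.04,0,0,0.05,0,0,0,0.04,0,0,0.1,0,0,0,0.04,0,0,0.15,0,0,0,0.04,0,0,0.2,0,0,0,0.04,0,0,0.25,0,0,0,0.04,0,0,0.25,0,0,0,0.04,0,0,0.25,0,0,0,0.04,0,0,0.25,0,0,0,0.04])

```text
t: 26.85
tcp_pos: [0.6021, 0.1577, 0.2522]
tcp_rot: [-0.001, 0.444, 0.896, -0.001]
contact_force: [-0.7, -0.2, -1.4]
grip_width: 0.551
grasp_force: 41.5
```

```bash
python3 -c "
from hand import *
print(meas('h3',True))"
```

```text
{'width_mm': np.float64(10.6), 'slot_mid_y': np.float64(-0.0014795870877438444), 'slot_deg_tool': np.float64(-179.89975379048448), 'centre_xy': (np.float64(0.0017731038791072226), np.float64(-0.0009305561920532959)), 'R_mm': np.float64(25.063916136377365), 'tcp': array([0.6018673, 0.1576394, 0.251346 ]), 'yaw': np.float64(127.29570777601579), 'grip': (0.5556724779626575, 41.520729660987854)}
```

Emit:
step_arm(rows=[0.001,-0.045,0,0,0,-0.1,0.04,0.002,-0.09,0,0,0,-0.2,0.04,0.003,-0.135,0,0,0,-0.3,0.04,0.004,-0.18,0,0,0,-0.4,0.04,0.005,-0.225,0,0,0,-0.49,0.04,0.006,-0.27,0,0,0,-0.49,0.04,0.0078,-0.31,0,0,0,-0.49,0.04,0.0078,-0.33,0,0,0,-0.49,0.04,0.0078,-0.3383,-0.03,0,0,-0.49,0.04,0.0078,-0.3383,-0.07,0,0,-0.49,0.04,0.0078,-0.3383,-0.09,0,0,-0.49,0.04,0.0078,-0.3383,-0.09,0,0,-0.49,0.04])

```text
t: 28.1
tcp_pos: [0.6074, -0.1787, 0.157]
tcp_rot: [-0.006, 0.648, 0.762, -0.002]
contact_force: [-0.4, -0.4, -2.0]
grip_width: 0.551
grasp_force: 41.6
```

Emit:
step_arm(rows=[0,0,0,0,0,0,0.04,0,0,0,0,0,0,0.04,0,0,0,0,0,0,0.04,0,0,0,0,0,0,0.04])

```text
t: 28.5
tcp_pos: [0.6118, -0.1805, 0.1656]
tcp_rot: [0.001, 0.648, 0.762, 0.0]
contact_force: [-0.2, 0.1, -0.5]
grip_width: 0.548
grasp_force: 41.6
```

```bash
python3 - <<'E'
from h import *
a=save("scene","s9");b=save("side","d9");o=r.get_obs();print(o["tcp_pos"],np.degrees(2*np.arctan2(o["tcp_rot"][2],o["tcp_rot"][1])),o["grip_width"])
hsv=cv2.cvtColor(a["frame"],cv2.COLOR_BGR2HSV)[200:260,220:290]
# numeric check of the placed weight: bright grey blob around stem at z .159
m=((hsv[...,1]<45)&(hsv[...,2]>110)).astype(np.uint8)
n,l,st,c=cv2.connectedComponentsWithStats(m)
for i in range(1,n):
    if st[i,4]>40:
        ys,xs=np.where(l==i); x0,x1=xs.min()+220,xs.max()+220; y0,y1=ys.min()+200,ys.max()+200
        print((x0,x1,y0,y1),st[i,4],onz(a,(x0+x1+1)/2,(y0+y1+1)/2,.159).round(4),"w",np.linalg.norm(onz(a,x0,(y0+y1)/2,.159)-onz(a,x1+1,(y0+y1)/2,.159)))
E
```

```text
[ 0.61139916 -0.18046936  0.16488   ] 99.23224149212619 0.5560553736564584
(np.int64(267), np.int64(289), np.int64(249), np.int64(259)) 139 [ 0.6856 -0.173   0.159 ] w 0.05188292658240187
```

Emit:
step_arm(rows=[0.0013,-0.008,0,0,0,0,0.04,0.0026,-0.016,0,0,0,0,0.04,0.0039,-0.024,0,0,0,0,0.04,0.005,-0.031,0,0,0,0,0.04,0.006,-0.037,0,0,0,0,0.04,0.0068,-0.042,0,0,0,0,0.04,0.0074,-0.046,0,0,0,0,0.04,0.008,-0.0494,0,0,0,0,0.04,0.008,-0.0494,0,0,0,0,0.04,0.008,-0.0494,0,0,0,0,0.04,0.008,-0.0494,0,0,0,0,0.04,0.008,-0.0494,0,0,0,0,0.04])

```text
t: 29.8
tcp_pos: [0.6188, -0.2292, 0.1637]
tcp_rot: [-0.0, 0.648, 0.762, 0.0]
contact_force: [-1.0, 3.6, -0.6]
grip_width: 0.554
grasp_force: 41.7
```

Emit:
step_arm(rows=[0,0,-0.002,0,0,0,0.04,0,0,-0.003,0,0,0,0.04,0,0,-0.004,0,0,0,0.04,0,0,-0.005,0,0,0,0.04,0,0,-0.0055,0,0,0,0.04,0,0,-0.0055,0,0,0,0.04])

```text
t: 30.4
tcp_pos: [0.6194, -0.2292, 0.1595]
tcp_rot: [0.0, 0.648, 0.762, 0.001]
contact_force: [-2.0, 5.6, 2.9]
grip_width: 0.546
grasp_force: 42.1
```

Emit:
step_arm(rows=[-0.0004,0.002,0.0005,0,0,0,0.04,-0.0004,0.0022,0.0005,0,0,0,0.04,-0.0004,0.0022,-0.0005,0,0,0,0.04,-0.0004,0.0022,-0.001,0,0,0,0.04,-0.0004,0.0022,-0.001,0,0,0,0.04])

```text
t: 30.9
tcp_pos: [0.6191, -0.2284, 0.1594]
tcp_rot: [0.001, 0.648, 0.762, -0.0]
contact_force: [-3.4, 1.3, 7.0]
grip_width: 0.555
grasp_force: 42.4
```

Emit:
step_arm(rows=[0,0,0.002,0,0,0,0.06,0,0,0.002,0,0,0,0.06,0,0,0.002,0,0,0,0.06,0,0,0.01,0,0,0,0.06,0,0,0.05,0,0,0,0.06,0,0,0.1,0,0,0,0.06,0,0,0.143,0,0,0,0.06,0,0,0.143,0,0,0,0.06])

```text
t: 31.7
tcp_pos: [0.6215, -0.2289, 0.3107]
tcp_rot: [0.007, 0.648, 0.762, 0.002]
contact_force: [1.5, 0.0, 0.5]
grip_width: 0.703
grasp_force: 0.0
```

Emit:
step_arm(rows=[-0.016,0.045,0,0,0,-0.1,0.06,-0.032,0.09,0,0,0,-0.2,0.06,-0.047,0.135,0,0,0,-0.3,0.06,-0.063,0.18,0,0,0,-0.4,0.06,-0.079,0.225,0,0,0,-0.5,0.06,-0.094,0.27,0,0,0,-0.586,0.06,-0.11,0.315,0,0,0,-0.586,0.06,-0.126,0.36,0,0,0,-0.586,0.06,-0.142,0.405,0,0,0,-0.586,0.06,-0.157,0.45,0,0,0,-0.586,0.06,-0.173,0.495,0,0,0,-0.586,0.06,-0.1886,0.5392,0,0,0,-0.586,0.06])

```text
t: 32.9
tcp_pos: [0.4289, 0.3133, 0.3004]
tcp_rot: [0.0, 0.84, 0.542, 0.0]
contact_force: [0.3, -0.6, 0.2]
grip_width: 0.702
grasp_force: 0.0
```

Emit:
step_arm(rows=[0,0,-0.03,0,0,0,0.06,0,0,-0.08,0,0,0,0.06,0,0,-0.13,0,0,0,0.06,0,0,-0.17,0,0,0,0.06,0,0,-0.2,0,0,0,0.06,0,0,-0.2,0,0,0,0.06,0,0,-0.2,0,0,0,0.06,0,0,-0.2,0,0,0,0.06,0,0,-0.2,0,0,0,0.06])

```text
t: 33.8
tcp_pos: [0.4316, 0.3125, 0.1031]
tcp_rot: [0.0, 0.84, 0.542, 0.002]
contact_force: [0.7, 0.9, -0.5]
grip_width: 0.703
grasp_force: 0.0
```

```bash
python3 - <<'E'
from tray import *
o=r.get_obs();print(o["tcp_pos"],np.degrees(2*np.arctan2(o["tcp_rot"][2],o["tcp_rot"][1])),o["qpos"][5])
s=save("wrist","w10")
for C,R0,a,so,px in discs(s): print(C.round(4),round(R0,4),a,round(so,2),px.round())
a=save("scene","s10");b=save("side","d10")
f=lambda im,x,y,w,h,W,H:cv2.resize(im[y:y+h,x:x+w],(W,H),interpolation=cv2.INTER_CUBIC)
cv2.imwrite("pics/c10.png",np.hstack([f(a["frame"],215,200,80,80,400,400),f(b["frame"],290,150,80,80,400,400)]))
E
```

```text
[0.43155888 0.31248749 0.10309874] 65.64905542978413 0.950978828278368
[0.4648 0.2297] 0.0232 2.6714808413063613 0.78 [412. 321.]
[0.3443 0.2861] 0.0221 160.44965562092224 0.83 [228. 319.]
[0.5152 0.234 ] 0.0244 160.1978045511844 0.81 [465. 291.]
[0.4303 0.3107] 0.0242 -113.96751248670525 0.83 [320. 249.]
[0.5979 0.2411] 0.0246 None 0.98 [575. 239.]
[0.511  0.3132] 0.0195 None 0.98 [426. 198.]
```

View pics/c10.png

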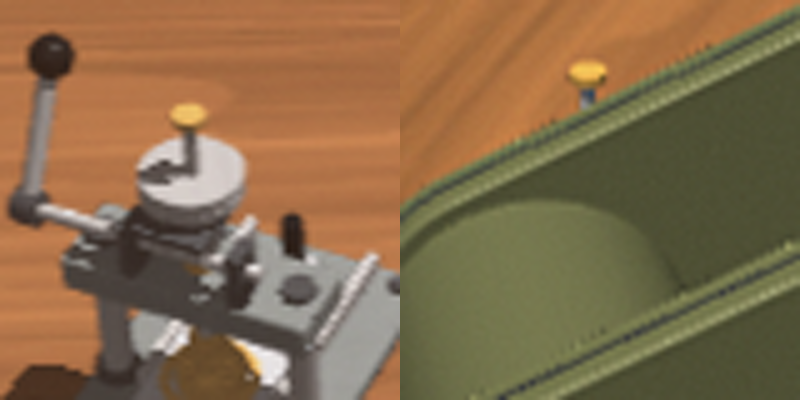

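The scene crop shows two weights lying flat and concentric on the pan, with the stem and head clear. I grip C next.

Emit:
step_arm(rows=[0.0005,-0.0005,-0.04,0,0,0,0.06,0.0005,-0.0005,-0.07,0,0,0,0.06,0.0005,-0.0005,-0.085,0,0,0,0.06,0.0005,-0.0005,-0.094,0,0,0,0.06,0.0005,-0.0005,-0.0965,0,0,0,0.06,0.0005,-0.0005,-0.0965,0,0,0,0.06,0.0005,-0.0005,-0.0965,0,0,0,0.06,0.0005,-0.0005,-0.0965,0,0,0,0.04,0.0005,-0.0005,-0.0965,0,0,0,0.04,0.0005,-0.0005,-0.0965,0,0,0,0.04,0.0005,-0.0005,-0.0965,0,0,0,0.04])

```text
t: 35.05
tcp_pos: [0.4316, 0.3118, 0.0056]
tcp_rot: [0.0, 0.84, 0.542, 0.001]
contact_force: [-0.5, -0.7, 5.5]
grip_width: 0.554
grasp_force: 41.2
```

Emit:
step_arm(rows=[0,0,0,0,0,0,0.04,0,0,0.005,0,0,0,0.04,0,0,0.02,0,0,0,0.04,0,0,0.05,0,0,0,0.04,0,0,0.1,0,0,0,0.04,0,0,0.15,0,0,0,0.04,0,0,0.2,0,0,0,0.04,0,0,0.25,0,0,0,0.04,0,0,0.25,0,0,0,0.04,0,0,0.25,0,0,0,0.04,0,0,0.25,0,0,0,0.04])

```text
t: 36.15
tcp_pos: [0.4296, 0.3106, 0.2526]
tcp_rot: [-0.0, 0.84, 0.542, -0.001]
contact_force: [0.6, 0.4, -1.3]
grip_width: 0.552
grasp_force: 41.5
```

```bash
python3 -c "
from hand import *
print(meas('h4',True))"
```

```text
{'width_mm': np.float64(10.2), 'slot_mid_y': np.float64(-0.0012267605633802733), 'slot_deg_tool': np.float64(179.0662882698344), 'centre_xy': (np.float64(8.000575462609183e-05), np.float64(5.019185066867243e-05)), 'R_mm': np.float64(25.241448383952704), 'tcp': array([0.42938858, 0.31047986, 0.2517002 ]), 'yaw': np.float64(65.65093908939446), 'grip': (0.5516177254212777, 41.52849555015564)}
```

Emit:
step_arm(rows=[0.0205,-0.045,0,0,0,-0.1,0.04,0.041,-0.09,0,0,0,-0.2,0.04,0.0615,-0.135,0,0,0,-0.3,0.04,0.082,-0.18,0,0,0,-0.4,0.04,0.1025,-0.225,0,0,0,-0.5,0.04,0.123,-0.27,0,0,0,-0.565,0.04,0.1435,-0.315,0,0,0,-0.565,0.04,0.164,-0.36,0,0,0,-0.565,0.04,0.1845,-0.405,0,0,0,-0.565,0.04,0.205,-0.45,0,0,0,-0.565,0.04,0.225,-0.495,0,0,0,-0.565,0.04,0.231,-0.5101,0,0,0,-0.565,0.04])

```text
t: 37.4
tcp_pos: [0.6612, -0.203, 0.2502]
tcp_rot: [-0.001, 0.959, 0.285, -0.002]
contact_force: [0.4, 0.6, -0.1]
grip_width: 0.553
grasp_force: 41.6
```

Emit:
step_arm(rows=[0,0,0,0,0,0,0.04,0,0,-0.03,0,0,0,0.04,0,0,-0.06,0,0,0,0.04,0,0,-0.08,0,0,0,0.04,0,0,-0.083,0,0,0,0.04,0,0,-0.083,0,0,0,0.04,0,0,-0.083,0,0,0,0.04,0,0,-0.083,0,0,0,0.04,0,0,-0.083,0,0,0,0.04])

```text
t: 38.3
tcp_pos: [0.6622, -0.1992, 0.1726]
tcp_rot: [0.001, 0.958, 0.286, 0.001]
contact_force: [0.6, 0.3, -0.9]
grip_width: 0.552
grasp_force: 41.6
```

Emit:
step_arm(rows=[-0.0066,-0.0045,0,0,0,0,0.04,-0.0132,-0.009,0,0,0,0,0.04,-0.0198,-0.0135,0,0,0,0,0.04,-0.0256,-0.0174,0,0,0,0,0.04,-0.0306,-0.0208,0,0,0,0,0.04,-0.0347,-0.0236,0,0,0,0,0.04,-0.0385,-0.0262,0,0,0,0,0.04,-0.0414,-0.0281,0,0,0,0,0.04,-0.0414,-0.0281,0,0,0,0,0.04,-0.0414,-0.0281,0,0,0,0,0.04,-0.0414,-0.0281,0,0,0,0,0.04,-0.0414,-0.0281,0,0,0,0,0.04])

```text
t: 39.5
tcp_pos: [0.6202, -0.227, 0.1708]
tcp_rot: [-0.0, 0.958, 0.286, 0.0]
contact_force: [0.1, 0.5, -1.2]
grip_width: 0.551
grasp_force: 41.6
```

Emit:
step_arm(rows=[0,0,-0.002,0,0,0,0.04,0,0,-0.003,0,0,0,0.04,0,0,-0.004,0,0,0,0.04,0,0,-0.005,0,0,0,0.04,0,0,-0.006,0,0,0,0.04,0,0,-0.006,0,0,0,0.04])

```text
t: 40.1
tcp_pos: [0.6201, -0.2271, 0.1663]
tcp_rot: [0.0, 0.958, 0.286, 0.0]
contact_force: [-3.5, 1.2, 5.3]
grip_width: 0.554
grasp_force: 42.3
```

Emit:
step_arm(rows=[0,0,0.001,0,0,0,0.06,0,0,0.001,0,0,0,0.06,0,0,0.001,0,0,0,0.06,0,0,0.01,0,0,0,0.06,0,0,0.05,0,0,0,0.06,0,0,0.1,0,0,0,0.06,0,0,0.1355,0,0,0,0.06,0,0,0.1355,0,0,0,0.06])

```text
t: 40.9
tcp_pos: [0.6227, -0.2283, 0.3098]
tcp_rot: [0.005, 0.958, 0.286, 0.005]
contact_force: [0.8, 0.1, 0.8]
grip_width: 0.703
grasp_force: 0.0
```

Emit:
step_arm(rows=[-0.009,0.04,0,0,0,0.14,0.06,-0.018,0.08,0,0,0,0.28,0.06,-0.027,0.12,0,0,0,0.42,0.06,-0.036,0.16,0,0,0,0.56,0.06,-0.045,0.2,0,0,0,0.7,0.06,-0.054,0.24,0,0,0,0.84,0.06,-0.063,0.28,0,0,0,0.98,0.06,-0.072,0.32,0,0,0,1.12,0.06,-0.081,0.36,0,0,0,1.26,0.06,-0.09,0.4,0,0,0,1.4,0.06,-0.098,0.435,0,0,0,1.54,0.06,-0.1044,0.461,0,0,0,1.68,0.06])

```text
t: 42.1
tcp_pos: [0.5147, 0.2359, 0.3001]
tcp_rot: [-0.0, 0.423, 0.906, 0.0]
contact_force: [0.3, -0.4, -1.2]
grip_width: 0.703
grasp_force: 0.0
```

Emit:
step_arm(rows=[0,0,-0.03,0,0,0.086,0.06,0,0,-0.08,0,0,0.086,0.06,0,0,-0.13,0,0,0.086,0.06,0,0,-0.17,0,0,0.086,0.06,0,0,-0.2,0,0,0.086,0.06,0,0,-0.2,0,0,0.086,0.06,0,0,-0.2,0,0,0.086,0.06,0,0,-0.2,0,0,0.086,0.06,0,0,-0.2,0,0,0.086,0.06])

```text
t: 43.0
tcp_pos: [0.5174, 0.2345, 0.1032]
tcp_rot: [0.002, 0.387, 0.922, 0.002]
contact_force: [-0.5, -0.3, -0.8]
grip_width: 0.697
grasp_force: 0.0
```

```bash
python3 - <<'E'
from tray import *
o=r.get_obs();print(o["tcp_pos"],np.degrees(2*np.arctan2(o["tcp_rot"][2],o["tcp_rot"][1])),o["qpos"][5])
s=save("wrist","w11")
for C,R0,a,so,px in discs(s): print(C.round(4),round(R0,4),a,round(so,2),px.round())
E
```

```text
[0.51739876 0.23450103 0.10320222] 134.46355731773596 -0.4449859961597523
[0.5121 0.1448] 0.0231 -160.06393253970762 0.8 [228. 320.]
[0.5998 0.2406] 0.0255 107.1063333847265 0.6 [404. 311.]
[0.5151 0.2331] 0.0241 133.36259144925563 0.81 [318. 244.]
[0.4337 0.2274] 0.0187 165.72908704291234 0.88 [226. 170.]
[0.5108 0.3152] 0.0194 None 0.99 [400. 157.]
```

Emit:
step_arm(rows=[0,0,-0.04,0,0,-0.01,0.06,0,0,-0.07,0,0,-0.01,0.06,0,0,-0.085,0,0,-0.01,0.06,0,0,-0.094,0,0,-0.01,0.06,0,0,-0.0965,0,0,-0.01,0.06,0,0,-0.0965,0,0,-0.01,0.06,0,0,-0.0965,0,0,-0.01,0.06,0,0,-0.0965,0,0,-0.01,0.04,0,0,-0.0965,0,0,-0.01,0.04,0,0,-0.0965,0,0,-0.01,0.04,0,0,-0.0965,0,0,-0.01,0.04])

```text
t: 44.15
tcp_pos: [0.5169, 0.2344, 0.0056]
tcp_rot: [0.001, 0.392, 0.92, 0.001]
contact_force: [-1.3, -0.6, 5.6]
grip_width: 0.552
grasp_force: 41.2
```

Emit:
step_arm(rows=[0,0,0,0,0,0,0.04,0,0,0.005,0,0,0,0.04,0,0,0.02,0,0,0,0.04,0,0,0.05,0,0,0,0.04,0,0,0.1,0,0,0,0.04,0,0,0.15,0,0,0,0.04,0,0,0.2,0,0,0,0.04,0,0,0.25,0,0,0,0.04,0,0,0.25,0,0,0,0.04,0,0,0.25,0,0,0,0.04,0,0,0.25,0,0,0,0.04])

```text
t: 45.25
tcp_pos: [0.5147, 0.2336, 0.2525]
tcp_rot: [-0.001, 0.392, 0.92, -0.001]
contact_force: [-0.2, 0.4, -2.1]
grip_width: 0.552
grasp_force: 41.5
```

```bash
python3 -c "
from hand import *
print(meas('h5'))"
```

```text
{'width_mm': np.float64(9.6), 'slot_mid_y': np.float64(-0.0016333636794689313), 'slot_deg_tool': np.float64(0.2200538322148609), 'centre_xy': (np.float64(-0.0010501972344864469), np.float64(0.0028587123599971495)), 'R_mm': np.float64(26.750863242276107), 'tcp': array([0.51445053, 0.23348109, 0.25159025]), 'yaw': np.float64(133.88897460862165), 'grip': (0.554387068301835, 41.514201164245605)}
```

Emit:
step_arm(rows=[0.0135,-0.045,0,0,0,0.1,0.04,0.027,-0.09,0,0,0,0.2,0.04,0.0405,-0.135,0,0,0,0.271,0.04,0.054,-0.18,0,0,0,0.271,0.04,0.0675,-0.225,0,0,0,0.271,0.04,0.081,-0.27,0,0,0,0.271,0.04,0.0945,-0.315,0,0,0,0.271,0.04,0.108,-0.36,0,0,0,0.271,0.04,0.1215,-0.405,0,0,0,0.271,0.04,0.135,-0.45,0,0,0,0.271,0.04,0.1465,-0.48,0,0,0,0.271,0.04,0.1465,-0.4876,0,0,0,0.271,0.04])

```text
t: 46.5
tcp_pos: [0.6615, -0.2568, 0.2501]
tcp_rot: [-0.002, 0.265, 0.964, 0.0]
contact_force: [0.2, -0.5, -0.5]
grip_width: 0.549
grasp_force: 41.5
```

Emit:
step_arm(rows=[0,0,0,0,0,0,0.04,0,0,-0.03,0,0,0,0.04,0,0,-0.055,0,0,0,0.04,0,0,-0.072,0,0,0,0.04,0,0,-0.076,0,0,0,0.04,0,0,-0.076,0,0,0,0.04,0,0,-0.076,0,0,0,0.04,0,0,-0.076,0,0,0,0.04,0,0,-0.076,0,0,0,0.04])

```text
t: 47.4
tcp_pos: [0.6628, -0.254, 0.1795]
tcp_rot: [0.001, 0.264, 0.965, -0.0]
contact_force: [0.6, 0.7, -1.1]
grip_width: 0.549
grasp_force: 41.5
```

Emit:
step_arm(rows=[-0.0069,0.0041,0,0,0,0,0.04,-0.0138,0.0082,0,0,0,0,0.04,-0.0206,0.0123,0,0,0,0,0.04,-0.0266,0.0158,0,0,0,0,0.04,-0.0318,0.0189,0,0,0,0,0.04,-0.036,0.0214,0,0,0,0,0.04,-0.04,0.0238,0,0,0,0,0.04,-0.043,0.0256,0,0,0,0,0.04,-0.043,0.0256,0,0,0,0,0.04,-0.043,0.0256,0,0,0,0,0.04,-0.043,0.0256,0,0,0,0,0.04,-0.043,0.0256,0,0,0,0,0.04])

```text
t: 48.6
tcp_pos: [0.6193, -0.2282, 0.1778]
tcp_rot: [0.0, 0.264, 0.965, -0.0]
contact_force: [0.3, 0.2, -0.7]
grip_width: 0.552
grasp_force: 41.5
```

Emit:
step_arm(rows=[0,0,-0.002,0,0,0,0.04,0,0,-0.003,0,0,0,0.04,0,0,-0.004,0,0,0,0.04,0,0,-0.005,0,0,0,0.04,0,0,-0.006,0,0,0,0.04,0,0,-0.006,0,0,0,0.04])

```text
t: 49.2
tcp_pos: [0.6193, -0.2282, 0.1733]
tcp_rot: [0.0, 0.264, 0.965, -0.0]
contact_force: [-3.5, 1.1, 5.2]
grip_width: 0.556
grasp_force: 42.2
```

Emit:
step_arm(rows=[0,0,0.001,0,0,0,0.06,0,0,0.001,0,0,0,0.06,0,0,0.001,0,0,0,0.06,0,0,0.01,0,0,0,0.06,0,0,0.05,0,0,0,0.06,0,0,0.1,0,0,0,0.06,0,0,0.1285,0,0,0,0.06,-0.04,-0.02,0.1285,0,0,0,0.03,-0.08,-0.035,0.1285,0,0,0,0,-0.1056,-0.0455,0.1285,0,0,0,0,-0.1056,-0.0455,0.1285,0,0,0,0,-0.1056,-0.0455,0.1285,0,0,0,0])

```text
t: 50.4
tcp_pos: [0.5136, -0.2738, 0.3012]
tcp_rot: [0.001, 0.264, 0.964, -0.0]
contact_force: [-0.3, 0.9, -0.3]
grip_width: 0.004
grasp_force: 0.0
```

```bash
python3 - <<'E'
from h import *
a=save("scene","s12");b=save("side","d12");w=save("wrist","w12");o=r.get_obs();print(o["tcp_pos"],o["grip_width"])
f=lambda im,x,y,w,h,W,H:cv2.resize(im[y:y+h,x:x+w],(W,H),interpolation=cv2.INTER_CUBIC)
top=np.hstack([f(a["frame"],215,195,80,75,320,300),f(b["frame"],290,150,80,75,320,300)])
bot=np.hstack([f(w["frame"],0,0,640,480,400,300),f(a["frame"],365,200,140,90,240,300)])
cv2.imwrite("pics/c12.png",np.vstack([top,bot]))
K=proj(w,(.6185,-.2283,.18));print("stem in wrist",K, "ball in scene/side",proj(a,(.5558,-.294,.1855)),proj(b,(.5558,-.294,.1855)))
E
```

```text
[ 0.51438229 -0.27324954  0.30041302] 0.0018819824343554053
stem in wrist [428.81046604 311.53090654] ball in scene/side [226.46649382 210.77667891] [364.54884943 161.24675305]
```

View pics/c12.png

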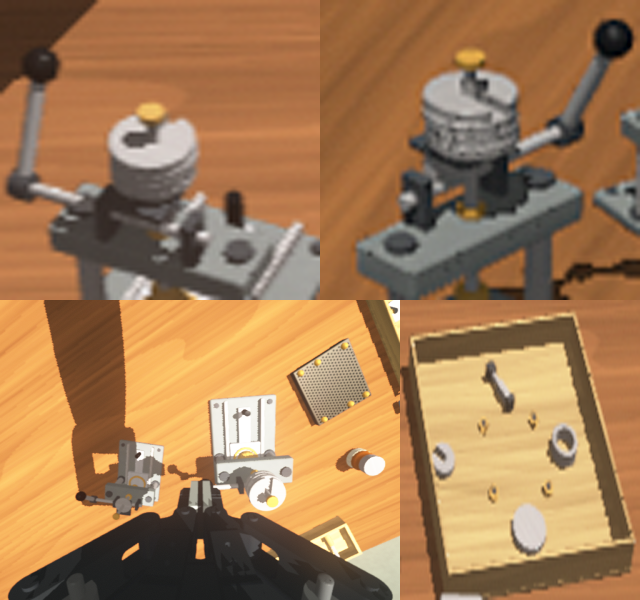

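The stack of four lies flat and centred under the head, with the slots turned apart, and the tray holds no more large weights. The small weight was knocked aside by the scene's own disturbance; the robot was not near it. Now the lever: I go down behind the ball on its -x side and push.

Emit:
step_arm(rows=[0,0,-0.05,0,0,0,0,0,0,-0.1,0,0,0,0,0,0,-0.128,0,0,0,0,0,0,-0.128,0,0,0,0,0,0,-0.128,0,0,0,0,0.009,-0.0044,-0.128,0,0,0,0,0.018,-0.0087,-0.128,0,0,0,0,0.027,-0.0131,-0.128,0,0,0,0,0.036,-0.0174,-0.128,0,0,0,0,0.036,-0.0174,-0.128,0,0,0,0])

```text
t: 51.55
tcp_pos: [0.5512, -0.2918, 0.1733]
tcp_rot: [0.001, 0.264, 0.965, -0.0]
contact_force: [-0.5, -0.3, -0.2]
grip_width: -0.003
grasp_force: 0.0
```

Emit:
step_arm(rows=[0.008,-0.0039,0,0,0,0,0,0.016,-0.0078,0,0,0,0,0,0.024,-0.0116,0,0,0,0,0,0.032,-0.0155,0,0,0,0,0,0.04,-0.0194,0,0,0,0,0,0.048,-0.0232,0,0,0,0,0,0.055,-0.0266,0,0,0,0,0,0.0585,-0.0283,0,0,0,0,0,0.0585,-0.0283,0,0,0,0,0])

```text
t: 52.45
tcp_pos: [0.6088, -0.3198, 0.1724]
tcp_rot: [0.001, 0.264, 0.965, -0.0]
contact_force: [0.6, 0.3, -0.6]
grip_width: -0.002
grasp_force: 0.0
```

```bash
cat > ball.py <<'E'
from h import *
def ball(a,b):
    best=[]
    S=np.array([.6185,-.2283]);X=np.array([.9,-.435]);Y=np.array([.435,.9])
    ga=cv2.cvtColor(a["frame"],cv2.COLOR_BGR2GRAY);gb=cv2.cvtColor(b["frame"],cv2.COLOR_BGR2GRAY)
    for q in np.arange(-.1,1.45,.1):
        th=q-np.radians(35)
        P=np.r_[S+X*(.012+.075*np.sin(th))-Y*.085,.123+.075*np.cos(th)]
        v=[]
        for s,g in((a,ga),(b,gb)):
            u=proj(s,P).round().astype(int); v.append(g[u[1]-2:u[1]+3,u[0]-2:u[0]+3].mean().round())
        print(round(q,1),P.round(3),v)
if __name__=="__main__":
    import sys
    k=sys.argv[1]; ball(save("scene","s"+k),save("side","d"+k)); print(r.get_obs()["tcp_pos"])
E
python3 ball.py 13
```

```text
-0.1 [ 0.548 -0.289  0.18 ] [np.float64(66.0), np.float64(119.0)]
0.0 [ 0.554 -0.291  0.184] [np.float64(53.0), np.float64(116.0)]
0.1 [ 0.559 -0.294  0.188] [np.float64(38.0), np.float64(116.0)]
0.2 [ 0.565 -0.297  0.192] [np.float64(39.0), np.float64(120.0)]
0.3 [ 0.572 -0.3    0.194] [np.float64(37.0), np.float64(117.0)]
0.4 [ 0.578 -0.303  0.196] [np.float64(37.0), np.float64(116.0)]
0.5 [ 0.585 -0.306  0.198] [np.float64(37.0), np.float64(99.0)]
0.6 [ 0.592 -0.31   0.198] [np.float64(34.0), np.float64(76.0)]
0.7 [ 0.598 -0.313  0.198] [np.float64(34.0), np.float64(93.0)]
0.8 [ 0.605 -0.316  0.197] [np.float64(35.0), np.float64(68.0)]
0.9 [ 0.612 -0.319  0.195] [np.float64(41.0), np.float64(34.0)]
1.0 [ 0.618 -0.322  0.192] [np.float64(61.0), np.float64(20.0)]
1.1 [ 0.624 -0.325  0.189] [np.float64(49.0), np.float64(18.0)]
1.2 [ 0.63  -0.328  0.185] [np.float64(32.0), np.float64(15.0)]
1.3 [ 0.635 -0.331  0.181] [np.float64(42.0), np.float64(25.0)]
1.4 [ 0.64  -0.333  0.176] [np.float64(88.0), np.float64(57.0)]
[ 0.60854674 -0.31960407  0.17268335]
```

Emit:
step_arm(rows=[0.0045,-0.0022,0,0,0,0,0,0.009,-0.0044,0,0,0,0,0,0.0117,-0.0057,0,0,0,0,0,0.0117,-0.0057,0,0,0,0,0,0.0117,-0.0057,0,0,0,0,0])

```text
t: 53.05
tcp_pos: [0.6193, -0.3248, 0.1714]
tcp_rot: [-0.001, 0.264, 0.965, 0.0]
contact_force: [-2.9, 1.0, -2.3]
grip_width: 0.003
grasp_force: 1.7
```

Emit:
step_arm(rows=[0.0018,-0.0009,0,0,0,0,0,0.0036,-0.0017,0,0,0,0,0,0.0036,-0.0017,0,0,0,0,0,0.0036,-0.0017,0,0,0,0,0])

```text
t: 53.45
tcp_pos: [0.6207, -0.3254, 0.1713]
tcp_rot: [-0.004, 0.264, 0.965, 0.001]
contact_force: [-10.5, 4.6, 0.8]
grip_width: -0.002
grasp_force: 6.1
```

Emit:
step_arm(rows=[-0.009,0.0044,0,0,0,0,0,-0.027,0.013,0,0,0,0,0,-0.045,0.0218,0.02,0,0,0,0,-0.063,0.0305,0.06,0,0,0,0,-0.09,0.0305,0.11,0,0,0,0,-0.13,0.0105,0.16,0,0,0,0,-0.17,-0.02,0.16,0,0,0,0,-0.2,-0.05,0.16,0,0,0,0,-0.22,-0.08,0.16,0,0,0,0,-0.22,-0.08,0.16,0,0,0,0,-0.22,-0.08,0.16,0,0,0,0])

```text
t: 54.55
tcp_pos: [0.4033, -0.4078, 0.3339]
tcp_rot: [0.002, 0.265, 0.964, -0.001]
contact_force: [-0.1, 0.6, 0.6]
grip_width: 0.002
grasp_force: 0.0
```

```bash
python3 ball.py 14; python3 - <<'E'
from h import *
a=load("s14");b=load("d14")
def hc(s,x,y,w,h):
    hs=cv2.cvtColor(s["frame"],cv2.COLOR_BGR2HSV)[y:y+h,x:x+w]
    m=cv2.inRange(hs,(15,110,110),(35,255,255))
    n,l,st,c=cv2.connectedComponentsWithStats(m); i=1+np.argmax(st[1:,4]); return c[i]+[x,y],st[i,4]
for s1,s2 in((a,b),(load("s12"),load("d12"))):
    pa,na=hc(s1,244,217,18,14); pb,nb=hc(s2,319,158,17,14); print("head",pa,na,pb,nb,tri(s1,pa,s2,pb)[0].round(4))
# stack silhouette brightness diff before/after shifted by the head's drop
for k in("s","d"):
    p=load(k+"12")["frame"];q=load(k+"14")["frame"]; x,y=(240,220) if k=="s" else (312,170)
    t=p[y:y+32,x:x+34]; R0=cv2.matchTemplate(q[y-8:y+48,x-10:x+54],t,cv2.TM_CCOEFF_NORMED); _,v,_,l=cv2.minMaxLoc(R0); print(k,"stack match",round(v,3),"shift",l[0]-10,l[1]-8)
E
```

```text
-0.1 [ 0.548 -0.289  0.18 ] [np.float64(124.0), np.float64(114.0)]
0.0 [ 0.554 -0.291  0.184] [np.float64(124.0), np.float64(111.0)]
0.1 [ 0.559 -0.294  0.188] [np.float64(125.0), np.float64(111.0)]
0.2 [ 0.565 -0.297  0.192] [np.float64(125.0), np.float64(115.0)]
0.3 [ 0.572 -0.3    0.194] [np.float64(126.0), np.float64(112.0)]
0.4 [ 0.578 -0.303  0.196] [np.float64(127.0), np.float64(111.0)]
0.5 [ 0.585 -0.306  0.198] [np.float64(127.0), np.float64(109.0)]
0.6 [ 0.592 -0.31   0.198] [np.float64(132.0), np.float64(106.0)]
0.7 [ 0.598 -0.313  0.198] [np.float64(130.0), np.float64(111.0)]
0.8 [ 0.605 -0.316  0.197] [np.float64(131.0), np.float64(118.0)]
0.9 [ 0.612 -0.319  0.195] [np.float64(131.0), np.float64(118.0)]
1.0 [ 0.618 -0.322  0.192] [np.float64(133.0), np.float64(119.0)]
1.1 [ 0.624 -0.325  0.189] [np.float64(133.0), np.float64(98.0)]
1.2 [ 0.63  -0.328  0.185] [np.float64(126.0), np.float64(53.0)]
1.3 [ 0.635 -0.331  0.181] [np.float64(84.0), np.float64(31.0)]
1.4 [ 0.64  -0.333  0.176] [np.float64(46.0), np.float64(30.0)]
[ 0.40416702 -0.40646931  0.33311682]
head [252.56666667 224.5       ] 30 [327.15789474 166.57894737] 38 [ 0.6179 -0.2303  0.1923]
head [252.5483871  222.58064516] 31 [327.11111111 164.11111111] 36 [ 0.6178 -0.23    0.1981]
s stack match 0.918 shift 0 2
d stack match 0.798 shift 0 2
```

```bash
python3 -c "
from h import *
print(r.job_done())"
```

```text
the job is handed in; nothing more can be done
None
```

I handed the job in: the shell is in its nest with the shuttle fully home, four large weights are on the stem with slots aimed at least 65° apart, and the lever is over against its stop, with the plunger measured 5.8 mm lower on the shell (6 mm expected).

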